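# Reverse the ratchet and clamp a padlock for service

### The job

The brass padlock standing between the jaws of the bench clamp has to be clamped for service, but the clamp's ratchet handle is still set to loosen. Before turning anything, flip the small direction lever on the ratchet head fully over to tighten; then swing the handle well back (at least halfway to its back stop) to feel that it free-wheels there while the jaw stays put; then pump the handle until the padlock is held firm, when pulling the grip on takes 9 to 10 N (over 11 N starts to crush it). Never wind the jaw backwards, leave the things around alone, and let go at the end with the lever left on tighten.

Things in the scene. Friction and masses are not known exactly. Their poses are not given: they have to be found in the camera images.
- clamp: Bench clamp fixed to the table: dark steel base plate 300 x 130 x 12 mm, grey gear housing 100 x 100 mm (top 57 mm above the table) and a steel bed 64 mm wide (top 35 mm) that carries the jaws. Origin on the table under the vertical spindle on which the ratchet handle turns; its x axis runs along the bed from the housing towards the jaws, z up.
- handle (a joint): Angle (rad) of the ratchet handle on the spindle, clockwise from above positive (clockwise tightens, counter-clockwise is back); stops at -0.75 and +0.75. At 0 it points along the clamp's -x, away from the jaws. Steel head of 36 mm radius, 60 to 80 mm above the table, flat bar out to the grip. Free-wheeling takes about 1.5 N at the grip (clicks 3.5 N); it stays where it is left.
- grip (a point): Middle of the upright round black grip at the handle's end, on its axis, 105 mm above the table: diameter 25 mm, from 79 to 125 mm above the table, spins freely about its own axis, 130 mm from the spindle axis. Driving the jaw takes about 6.5 N here, along the arc, while the padlock is not yet squeezed and 1 N more per 11 N of squeeze, measured while moving (at rest friction takes up the load).
- lever (a joint): Angle (rad) of the direction lever relative to the handle, 0 along it. Stops: -0.3 (loosen, leans to the handle's counter-clockwise side; the handle then opens the jaw counter-clockwise) and +0.3 (tighten, leans to the clockwise side; the handle drives clockwise and free-wheels counter-clockwise). Starts at loosen, stays where it is left; over 0.15 counts as set.
- lever_tip (a point): Point in the lever's black thumb tab, 93 mm above the table, 26 mm out from the lever's pivot, which is 36 mm from the spindle axis on the line to the grip. Tab: upright fin 34 mm long, 10 mm thick, 84 to 100 mm above the table. It moves with about 2 N sideways here; pushed against its stop with over 3.5 N the handle starts to turn too, and at about 14 N drives the jaw.
- jaw_top (a point): Top centre of the moving steel jaw (22 x 64 x 45 mm), 81 mm above the table; at the start 74 mm from the spindle axis. It slides along the clamp's x, 12 mm per rad driven; closing takes 1 to 2 rad, one to four strokes, as the ratchet's 14 teeth can lose up to 0.45 rad of each. It does not run back when the handle free-wheels or is let go.
- pad: Aluminium face plate 6 x 60 x 42 mm of the moving jaw, on a rubber cushion that yields 1 mm per 8 N, at most 8 mm. It presses on the padlock. Origin under its centre; its far face is 3 mm further along the clamp's x.
- stop: Fixed steel jaw 28 x 64 x 45 mm beyond the padlock, set at a different place on the bed each time. Origin at the lower edge of its face that looks to the padlock; x as the clamp's.
- lock: Brass padlock standing on the bed, shackle up: body 32 mm along the clamp's x, 50 mm wide, 44 mm high, 280 g. Origin under its centre, z up. It is loose between the jaws and gets pushed along until it meets the fixed jaw.
- lock2: Bystander: smaller brass padlock standing on the table, 20 x 44 x 40 mm plus shackle. Origin under its centre.
- driver: Bystander: grey screwdriver, 170 mm, lying on the table.
- oil: Bystander: white oil bottle, 40 mm across, 110 mm high. Origin under its centre.
Not all that is in view belongs to the job. Leave any pink or turquoise look-alike of the lock alone.

How it is judged:
By the outcome, as a careful person would: the job done as asked, in the order asked, and still so for the second after the job is handed in, with the robot touching nothing.
It also fails if it takes over 72 s, if anything falls off the work surface, if the arm or the gripper's body presses on something with over 40 N, if the wrist force passes 120 N, or if a joint passes its speed limit or range.

### The arm

A 6-joint arm with a two-finger parallel gripper is mounted at the origin on the work surface. World frame = base frame: x ahead of the robot, y to its left, z up, the work surface at z = 0. Lengths are in m, angles in rad, forces in N, time in s.
With the tool pointing down it reaches from about 0.25 to 0.775 m from the base axis. Payload 4 kg.
Tool frame: the origin (TCP) lies at the very end of the fingers, on their centre line; the grasp point (between the pads) lies 19 mm behind it (r.grip_point_offset is the distance from the TCP to the grasp point, in m); z points along the fingers, x is the direction in which the jaws open and shut, and the axes are right-handed (so a half turn about z gives the same grasp; the last joint's range is limited). The gripper opens to 94 mm and grips with 3 to 60 N. Pads are 16 mm wide; open, the fingers measure 119 mm over their backs; the gripper's body (75 mm by 177 mm) begins 78 mm behind the grasp point.
Start: joints at [1.21, 0.087, 1.371, -0, 1.684, -0.103], TCP at [0.14, 0.532, 0.206] pointing down, gripper open.
Joint ranges: [-3.1, 3.1], [-0.76, 2.03], [0.27, 2.55], [-1.08, 4.22], [0.17, 2.65], [-2.57, 2.57]. Speed limits (rad/s): [2.79, 2.79, 3.14, 3.14, 3.14, 3.14].

### API

Orientations are given as a rotation vector (axis times angle).
In Python, from workcell import r gives the robot as it stands.
- The arm moves only by the tool send_rows, never from a script. Its argument "increments" is a list of rows, each an object with "gripper": the closure in counts, from 0 (fully open) to 255 (shut); "dp": the shift along the tool's x, y, z in m, a list of three; "dr": the turn, a rotation vector about the tool's x, y, z in rad, a list of three. A call has 1 to 8 rows; each row shifts and turns the commanded pose from where the row before left it, along the tool's axes as they then stand; what a row does not reach is not made up. A row lasts 1/12 s, in which the tool goes at most 41.7 mm and 7.16 degrees, less where a joint would pass 70% of its speed; a pose out of reach is approached as far as the arm can. A call is refused whole if a number of a shift passes 0.0417 or a number of a turn 0.125, either way. A call with a gripper value outside its range is refused whole. The fingers move at their own pace and stop on an object; "force" is the grip in N (left out, the last holds). Time passes only in rows, so rows that do not move let the fingers close. It gives the time, the measured TCP pose, the force and the opening at its end, in the units of the state.
- r.sense(): the state, without advancing time (a new reading comes with each control period).
- r.grab_frame(name): name is "scene" or "side" or "wrist"; returns a dict with "image" (420x560x3 uint8, red, green, blue), "depth" (420x560 float32, m along the optical axis (not along the pixel's ray), 0 where there is no reading), "K" (3x3 intrinsics, pixels), "k1" (the pictures are not rectified: a ray, as slopes to the right and down, at radius r is drawn at 1 + k1 r^2 times it, then the intrinsics apply), "xyz" and "orientation" of the camera in the world. Camera axes: x right, y down, z forward; pixel columns grow to the right and rows downward; lengths in m; the calibration is good to about 2 mm. A picture is of the moment at which its call begins.
- r.finish_job(): hands the job in, once; it reports no verdict.
Trained networks look in a picture, given as the dict that the camera call returned (one of the last four; its "shot" number tells which), for a name from the list of things; names that differ only in an ending like _2 or _b are one class to them, and where a whole thing is asked for, a point or a joint stands for the part that bears it (a point fixed in the world has none). Each returns a list of dicts, best first, with "confidence" (0 to 1); they miss things now and then, are a little off and sometimes report something else, mostly with a low value. They report only what shows in the picture. A call takes as long as a camera call. They do not tell look-alikes from the thing itself.
- r.recognise(picture, thing): "position" ([column, row] in pixels, amid what is visible of it).
- r.tip_of(picture, thing): "position" ([column, row] in pixels: a listed point, or the origin of a listed thing).
The state is a dict: "time": time; "qpos": joint angles; "joint_velocities": joint speeds; "effort": joint torques, N m; "tool_pos": TCP position; "tool_rot": TCP orientation; "contact_force": force on the tool from outside, world axes, zero at the start; "wrist_torque": the same for the moment, N m; "width": finger opening in m.
Only numpy, scipy, OpenCV 4.12 (cv2) and the standard library are available. Lean on these libraries where they do the work, as an engineer would, in place of code of your own. Each camera call takes 0.05 s, during which the arm holds its last target.

## Working session

There is one attempt and no reset: what is moved stays moved. The work goes in short steps, Python scripts to look and compute and a tool call to move; the robot and the scene stay as the last step left them, time stands still between calls to the robot, and variables do not carry over. Pictures are saved under pics/ and viewed, and the job is handed in when it is done.

Besides the shell and the picture viewer there is one more tool, called after "Emit:" in YAML: its name, and indented under it one key for each argument. send_rows: Moves the arm, as the interface text tells. Its arguments: {"type":"object","properties":{"increments":{"type":"array","items":{"type":"object","properties":{"gripper":{"type":"number"},"dp":{"type":"array","items":{"type":"number"}},"dr":{"type":"array","items":{"type":"number"}}}}},"force":{"type":"number"}},"required":["increments"]}

```bash
mkdir -p pics; ls; cat > h.py <<'E'
import numpy as np,cv2
from scipy.spatial.transform import Rotation as R
from workcell import r
def ray(f,px):
    K=f["K"];k1=f["k1"]
    d=np.array([(px[0]-K[0][2])/K[0][0],(px[1]-K[1][2])/K[1][1]])
    u=d.copy()
    for _ in range(20): u=d/(1+k1*(u@u))
    o=np.array(f["orientation"]); M=o if o.shape==(3,3) else R.from_rotvec(o).as_matrix()
    return np.array(f["xyz"]),M@np.array([u[0],u[1],1.0])
def at_z(f,px,z):
    c,d=ray(f,px); return c+d*(z-c[2])/d[2]
def at_depth(f,px):
    c,d=ray(f,px); return c+d*f["depth"][int(round(px[1])),int(round(px[0]))]
def proj(f,p):
    o=np.array(f["orientation"]); M=o if o.shape==(3,3) else R.from_rotvec(o).as_matrix()
    q=M.T@(np.array(p)-np.array(f["xyz"])); u=q[:2]/q[2]; u=u*(1+f["k1"]*(u@u))
    K=f["K"]; return np.array([K[0][0]*u[0]+K[0][2],K[1][1]*u[1]+K[1][2]])
def save(f,n,s=None):
    im=cv2.cvtColor(f["image"],cv2.COLOR_RGB2BGR)
    if s is not None: x0,y0,x1,y1,k=s; im=cv2.resize(im[y0:y1,x0:x1],None,fx=k,fy=k,interpolation=cv2.INTER_CUBIC)
    cv2.imwrite("pics/"+n+".png",im)
E
python3 - <<'E'
from h import *
print(r.sense())
for n in ["scene","side","wrist"]:
    f=r.grab_frame(n); save(f,n+"0"); print(n,f["xyz"],f["orientation"],f["k1"])
    for t in ["clamp","grip","lever_tip","jaw_top","lock","stop","pad","lock2","oil","driver"]:
        for d in r.tip_of(f,t)[:3]:
            p=d["position"]; print(t,np.round(p,1),round(d["confidence"],2),np.round(at_depth(f,p),3), np.round(at_z(f,p,{"grip":.105,"lever_tip":.093,"jaw_top":.081}.get(t,0.035 if t in("lock","stop","pad") else 0)),3))
E
```

```text
pics
{'time': 0.0, 'qpos': array([ 1.20991320e+00,  8.79571995e-02,  1.37226764e+00,  3.19729043e-05,
        1.68357143e+00, -1.03065371e-01]), 'joint_velocities': array([ 1.74679652e-04, -2.39863095e-03, -8.34764385e-05,  9.47963801e-04,
        1.81080139e-03, -1.34329343e-04]), 'effort': array([ 3.31996789e-04, -3.40174341e+01, -3.02431440e+01,  7.18756858e-02,
        3.27566173e-02, -1.35870214e-04]), 'tool_pos': array([0.14001514, 0.53131388, 0.20429618]), 'tool_rot': array([ 2.4876801,  1.9167517, -0.0029699]), 'contact_force': array([-0.2743986 , -0.32813925, -0.35050197]), 'wrist_torque': array([-0.00464123,  0.03979716, -0.02260741]), 'width': 0.09412416511060795}
scene [0.96262568 0.62028296 0.86977723] [-0.6507484  -2.68593095  1.04993307] -0.0238494342822776
clamp [279.5 212.9] 0.76 [ 0.621 -0.027  0.057] [ 0.597 -0.073 -0.   ]
grip [319.1 168.4] 0.65 [ 0.471 -0.073  0.126] [ 0.458 -0.093  0.105]
grip [406.8 295.5] 0.16 [0.444 0.323 0.007] [0.503 0.357 0.105]
lever_tip [298.9 182.3] 0.43 [ 0.534 -0.076  0.096] [ 0.533 -0.078  0.093]
lever_tip [252.7 217.7] 0.3 [ 0.696 -
[... 1237 characters left out ...]
5]
lock [222.  246.5] 0.71 [0.728 0.088 0.028] [0.725 0.095 0.035]
lock [353.  383.7] 0.7 [0.438 0.345 0.023] [0.439 0.351 0.035]
stop [235.6 200.3] 0.96 [ 0.738 -0.061  0.035] [ 0.738 -0.061  0.035]
pad [257.3 198.1] 0.39 [ 0.677 -0.035  0.069] [ 0.689 -0.078  0.035]
lock2 [247.1 197.8] 0.83 [ 0.705 -0.047  0.058] [ 0.727 -0.118  0.   ]
lock2 [222.  246.5] 0.71 [0.728 0.088 0.028] [0.739 0.062 0.   ]
lock2 [353.  383.7] 0.7 [0.438 0.345 0.023] [0.436 0.333 0.   ]
oil [248.9 381.5] 0.98 [0.599 0.372 0.029] [0.604 0.358 0.   ]
driver [330.4 159.2] 0.69 [ 0.534 -0.331  0.002] [ 0.534 -0.334  0.   ]
wrist [0.07703472 0.54908569 0.38563487] [2.33982617 1.80044513 0.21095061] -0.04644304590228484
```

```bash
python3 - <<'E'
from h import *
a=cv2.imread("pics/scene0.png");b=cv2.imread("pics/side0.png")
cv2.imwrite("pics/c1.png",cv2.resize(a[120:300,180:420],None,fx=3.3,fy=3.3,interpolation=cv2.INTER_CUBIC))
cv2.imwrite("pics/c2.png",cv2.resize(b[120:300,180:420],None,fx=3.3,fy=3.3,interpolation=cv2.INTER_CUBIC))
E
```

```text
(no output)
```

View pics/scene0.png

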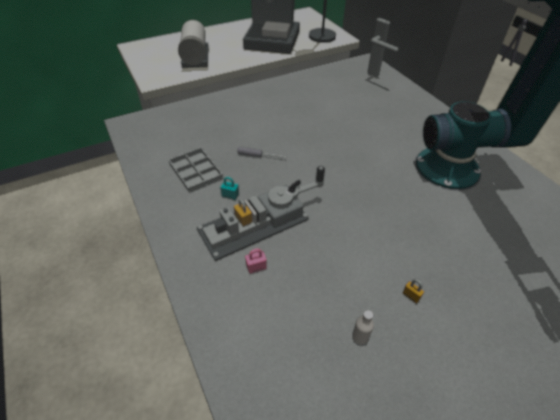

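View pics/c1.png

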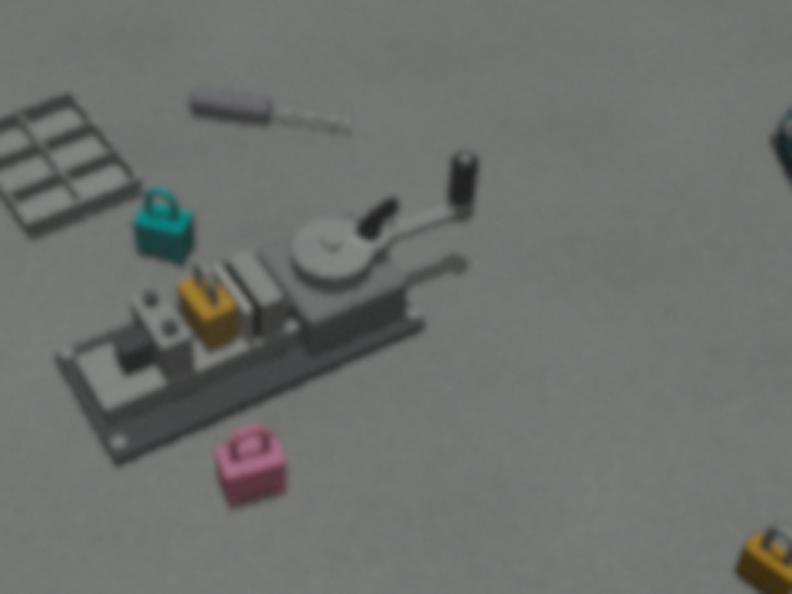

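View pics/c2.png

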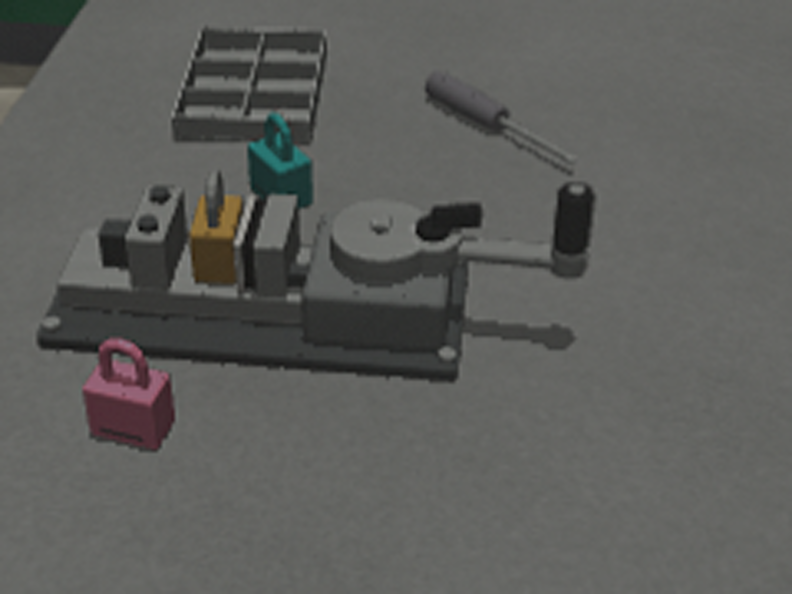

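The job's lock is the brass one between the jaws (scene 245,219). Its look-alikes are pink (257,262), turquoise (230,188) and the small brass lock2 (414,291). The lever leans to the -y side. Next is a closer look with the wrist camera.

```bash
cat >> h.py <<'E'
def plan(p,yawx,n=None):
    """print tool-frame dp,dr to reach TCP p with tool down, tool x axis at world angle yawx"""
    s=r.sense(); M=R.from_rotvec(s["tool_rot"]).as_matrix()
    x=np.array([np.cos(yawx),np.sin(yawx),0]); z=np.array([0,0,-1.]); T=np.c_[x,np.cross(z,x),z]
    print("t",round(s["time"],2),"pos",np.round(s["tool_pos"],4),"xyaw",round(np.arctan2(M[1,0],M[0,0]),3),"dp",np.round(M.T@(np.array(p)-s["tool_pos"]),4),"dr",np.round(R.from_matrix(M.T@T).as_rotvec(),4),"F",np.round(s["contact_force"],2),"w",round(s["width"],4))
E
python3 - <<'E'
from h import *
M=R.from_rotvec(r.sense()["tool_rot"]).as_matrix();print(M.round(3))
f=r.grab_frame("wrist");o=np.array(f["orientation"]);print((M.T@(np.array(f["xyz"])-r.sense()["tool_pos"])).round(3),f["K"])
print((M.T@R.from_rotvec(o).as_matrix()).round(3))
plan([0.5,-0.065,0.25],np.pi/2)
plan([0.5,-0.065,0.25],-np.pi/2)
E
```

```text
[[ 0.255  0.967  0.   ]
 [ 0.967 -0.255  0.   ]
 [ 0.     0.    -1.   ]]
[ 0.001 -0.066 -0.18 ] [[298.13706086   0.         279.65070194]
 [  0.         298.13706086 206.15538051]
 [  0.           0.           1.        ]]
[[ 1.    -0.001  0.001]
 [ 0.001  0.973  0.229]
 [-0.002 -0.229  0.973]]
t 1.7 pos [0.1402 0.5318 0.2055] xyaw 1.313 dp [-0.4854  0.5    -0.0445] dr [ 0.     -0.     -0.2578] F [0.15 0.24 0.01] w 0.0939
t 1.7 pos [0.1402 0.5318 0.2055] xyaw 1.313 dp [-0.4854  0.5    -0.0445] dr [-0.     -0.      2.8838] F [0.15 0.24 0.01] w 0.0939
```

Emit:
send_rows:
  increments:
    - {"gripper":0,"dp":[-0.024,0.025,-0.002],"dr":[0,0,0]}
    - {"gripper":0,"dp":[-0.024,0.025,-0.002],"dr":[0,0,0]}
    - {"gripper":0,"dp":[-0.024,0.025,-0.002],"dr":[0,0,0]}
    - {"gripper":0,"dp":[-0.024,0.025,-0.002],"dr":[0,0,0]}
    - {"gripper":0,"dp":[-0.024,0.025,-0.002],"dr":[0,0,0]}
    - {"gripper":0,"dp":[-0.024,0.025,-0.002],"dr":[0,0,0]}
    - {"gripper":0,"dp":[-0.024,0.025,-0.002],"dr":[0,0,0]}
    - {"gripper":0,"dp":[-0.024,0.025,-0.002],"dr":[0,0,0]}

```text
time: 2.37
tool_pos: [0.2851, 0.2938, 0.2218]
tool_rot: [2.488, 1.918, 0.002]
contact_force: [1.1, 0.4, -0.9]
width: 0.094
```

Emit:
send_rows:
  increments:
    - {"gripper":0,"dp":[-0.024,0.025,-0.002],"dr":[0,0,0]}
    - {"gripper":0,"dp":[-0.024,0.025,-0.002],"dr":[0,0,0]}
    - {"gripper":0,"dp":[-0.024,0.025,-0.002],"dr":[0,0,0]}
    - {"gripper":0,"dp":[-0.024,0.025,-0.002],"dr":[0,0,0]}
    - {"gripper":0,"dp":[-0.024,0.025,-0.002],"dr":[0,0,0]}
    - {"gripper":0,"dp":[-0.024,0.025,-0.002],"dr":[0,0,0]}
    - {"gripper":0,"dp":[-0.024,0.025,-0.002],"dr":[0,0,0]}
    - {"gripper":255,"dp":[-0.024,0.025,-0.002],"dr":[0,0,0]}

```text
time: 3.03
tool_pos: [0.4297, 0.0569, 0.2379]
tool_rot: [2.489, 1.917, 0.001]
contact_force: [0.5, 1.2, -0.4]
width: 0.0899
```

Emit:
send_rows:
  increments:
    - {"gripper":255,"dp":[-0.024,0.025,-0.002],"dr":[0,0,-0.04]}
    - {"gripper":255,"dp":[-0.024,0.025,-0.002],"dr":[0,0,-0.05]}
    - {"gripper":255,"dp":[-0.024,0.025,-0.002],"dr":[0,0,-0.06]}
    - {"gripper":255,"dp":[-0.015,0.025,-0.002],"dr":[0,0,-0.06]}
    - {"gripper":255,"dp":[0,0.0,0],"dr":[0,0,-0.05]}
    - {"gripper":255,"dp":[0,0,0],"dr":[0,0,0]}
    - {"gripper":255,"dp":[0,0,0],"dr":[0,0,0]}

```text
time: 3.62
tool_pos: [0.5102, -0.0454, 0.2452]
tool_rot: [-2.22, -2.221, 0.0]
contact_force: [0.4, 0.9, 0.1]
width: 0.0443
```

```bash
python3 - <<'E'
from h import *
plan([0.5,-0.065,0.25],np.pi/2)
f=r.grab_frame("wrist"); save(f,"w1"); np.save("w1.npy",f["depth"])
for t,z in [("grip",.105),("lever_tip",.093),("jaw_top",.081),("clamp",0),("lock",.035),("stop",.035)]:
    for d in r.tip_of(f,t)[:2]:
        p=d["position"]; print(t,np.round(p,1),round(d["confidence"],2),np.round(at_depth(f,p),4), np.round(at_z(f,p,z),4))
import pickle; pickle.dump(f,open("w1.pkl","wb"))
E
```

```text
t 3.62 pos [ 0.5102 -0.0454  0.2452] xyaw 1.571 dp [-0.0196 -0.0102 -0.0048] dr [-0.0007 -0.0004  0.0005] F [0.35 0.92 0.14] w 0.0443
grip [255.3 157.7] 0.96 [ 0.4655 -0.0685  0.1282] [ 0.4671 -0.0703  0.105 ]
lever_tip [248.4 222.1] 0.77 [ 0.5393 -0.0797  0.102 ] [ 0.5419 -0.0807  0.093 ]
jaw_top [259.3 315.7] 0.83 [ 0.4876 -0.0499  0.361 ] [ 0.6729 -0.0711  0.081 ]
clamp [264.  241.4] 0.91 [ 0.5673 -0.0631  0.0884] [ 0.5994 -0.0679  0.    ]
lock [538.5 131.8] 0.94 [0.4356 0.3051 0.0277] [0.4358 0.2987 0.035 ]
lock [265.7 324.8] 0.86 [ 0.6887 -0.063   0.0781] [ 0.7189 -0.0653  0.035 ]
stop [267.8 338.2] 0.5 [ 0.7077 -0.0604  0.0805] [ 0.7423 -0.0624  0.035 ]
```

View pics/w1.png

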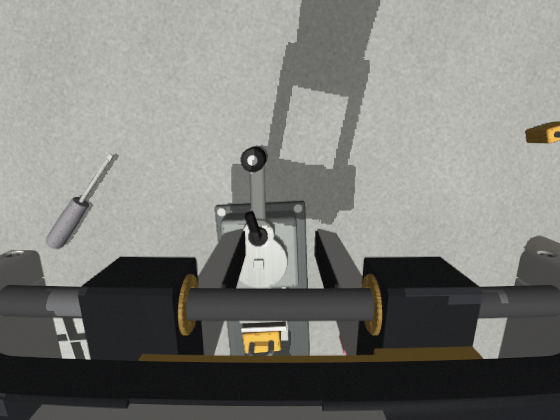

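```bash
python3 - <<'E'
from h import *
import pickle
f=pickle.load(open("w1.pkl","rb"))
D=f["depth"];P={}
pts=np.array([np.r_[at_depth(f,(u,v)),u,v] for v in range(130,320) for u in range(200,320) if D[v,u]>0])
def circ(m,name,r0):
    from scipy.optimize import least_squares
    q=pts[m]; print(name,len(q),q[:,:3].mean(0).round(4),q[:,:3].min(0).round(4),q[:,:3].max(0).round(4))
near=lambda x,y,d:(np.hypot(pts[:,0]-x,pts[:,1]-y)<d)
circ(near(.467,-.07,.03)&(abs(pts[:,2]-.125)<.012),"grip",.0125)
circ((abs(pts[:,2]-.095)<.012)&(pts[:,0]>.51)&(pts[:,0]<.60)&(abs(pts[:,1]+.07)<.03),"tab",0)
circ((abs(pts[:,2]-.08)<.004)&(pts[:,0]>.51)&(pts[:,0]<.65)&(abs(pts[:,1]+.07)<.05),"head",0)
for px in [(255,280),(290,265),(245,270),(252,160),(268,300)]: print(px,at_depth(f,px).round(4))
save(f,"w1c",(200,130,330,330,3))
for p in [(0.468,-0.07,.125),(.598,-.068,.08),(.562,-.068,.1)]: print(proj(f,p))
E
```

```text
grip 481 [ 0.4675 -0.0716  0.1257] [ 0.4562 -0.0843  0.1136] [ 0.4793 -0.0601  0.1292]
tab 561 [ 0.5576 -0.0727  0.0937] [ 0.5295 -0.0847  0.0831] [ 0.5999 -0.044   0.1027]
head 1931 [ 0.5935 -0.065   0.0808] [ 0.5144 -0.0971  0.076 ] [ 0.6322 -0.0364  0.0839]
(255, 280) [ 0.6218 -0.0756  0.0807]
(290, 265) [ 0.6114 -0.0306  0.0585]
(245, 270) [ 0.6079 -0.0878  0.0809]
(252, 160) [ 0.4678 -0.0718  0.1281]
(268, 300) [ 0.4833 -0.0477  0.361 ]
[254.07357023 159.96738706]
[260.73737843 262.338965  ]
[259.20920243 240.50317847]
```

View pics/w1c.png

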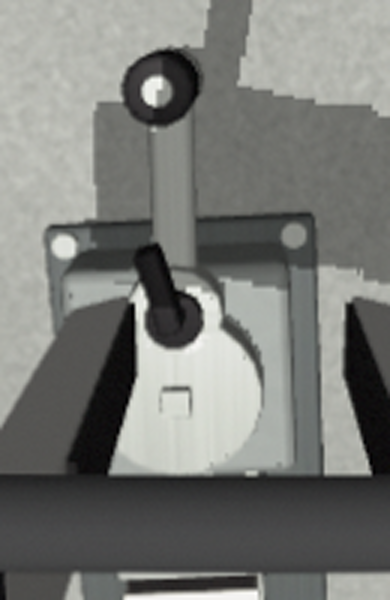

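The crop confirms the geometry. The grip is at (254,160), giving (0.468,-0.071). The lever pivot is at (259,238), with the tab leaning left (-y). The spindle square is at (259,264), giving (0.599,-0.070). I'll go down on the -y side of the tab with the fingers closed.

Emit:
send_rows:
  increments:
    - {"gripper":255,"dp":[-0.025,0.007,0.01]}
    - {"gripper":255,"dp":[-0.025,0.007,0.02]}
    - {"gripper":255,"dp":[-0.02,0.007,0.03]}
    - {"gripper":255,"dp":[0,0,0.035]}
    - {"gripper":255,"dp":[0,0,0.03]}
    - {"gripper":255,"dp":[0,0,0.02]}
    - {"gripper":255,"dp":[0,0,0.012]}
    - {"gripper":255,"dp":[0,0,0]}

```text
invalid input at $.increments[0]: expected keys gripper, dp, dr
```

```bash
python3 - <<'E'
from h import *
plan([0.531,-0.11,0.087],np.pi/2)
f=r.grab_frame("wrist"); save(f,"w2")
f=r.grab_frame("side"); save(f,"s2",(200,100,400,250,4))
E
```

```text
t 3.97 pos [ 0.51   -0.0448  0.2458] xyaw 1.574 dp [-0.0653  0.0207  0.1589] dr [0.0007 0.0001 0.0028] F [-0.15 -0.09  0.52] w 0.0161
```

View pics/w2.png

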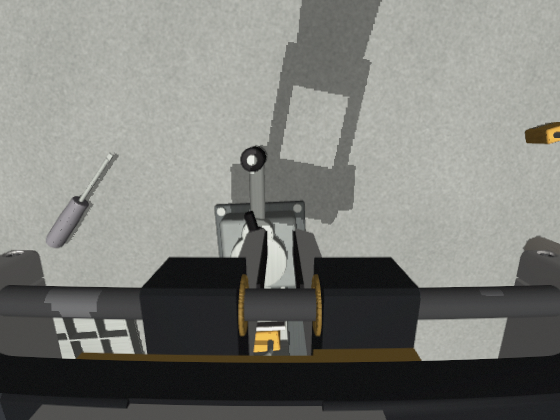

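View pics/s2.png

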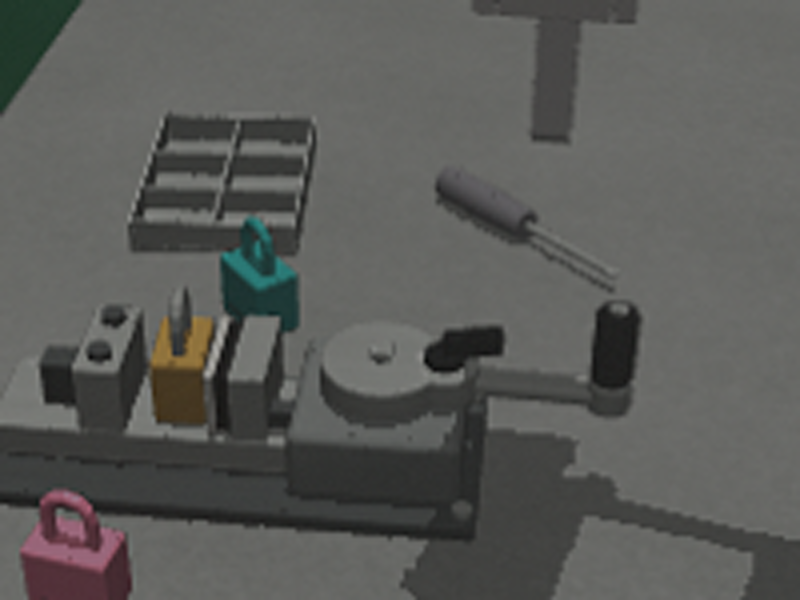

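The call was refused because dr is required, so the arm hasn't moved. I'll resend it.

Emit:
send_rows:
  increments:
    - {"gripper":255,"dp":[-0.025,0.007,0.01],"dr":[0,0,0]}
    - {"gripper":255,"dp":[-0.025,0.007,0.02],"dr":[0,0,0]}
    - {"gripper":255,"dp":[-0.02,0.007,0.03],"dr":[0,0,0]}
    - {"gripper":255,"dp":[0,0,0.035],"dr":[0,0,0]}
    - {"gripper":255,"dp":[0,0,0.03],"dr":[0,0,0]}
    - {"gripper":255,"dp":[0,0,0.02],"dr":[0,0,0]}
    - {"gripper":255,"dp":[0,0,0.012],"dr":[0,0,0]}
    - {"gripper":255,"dp":[0,0,0],"dr":[0,0,0]}

```text
time: 4.73
tool_pos: [0.5293, -0.1145, 0.0851]
tool_rot: [-2.215, -2.22, 0.004]
contact_force: [0.2, -0.7, 0.1]
width: 0.0006
```

```bash
python3 - <<'E'
from h import *
plan([0.531,-0.11,0.087],np.pi/2)
f=r.grab_frame("wrist"); save(f,"w3")
f=r.grab_frame("side"); save(f,"s3",(200,100,400,250,4))
E
```

```text
t 4.73 pos [ 0.5293 -0.1145  0.0851] xyaw 1.573 dp [ 0.0045  0.0017 -0.0019] dr [-0.0061 -0.0021  0.0022] F [ 0.22 -0.71  0.13] w 0.0006
```

View pics/w3.png

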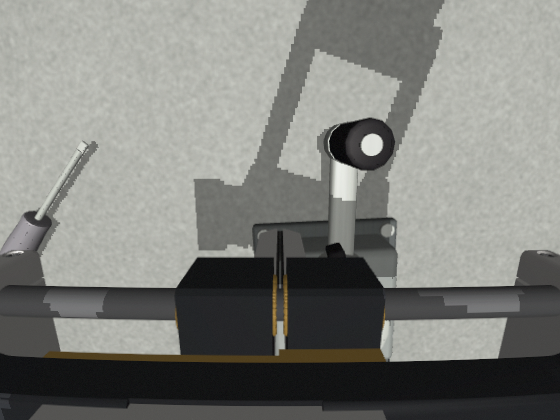

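View pics/s3.png

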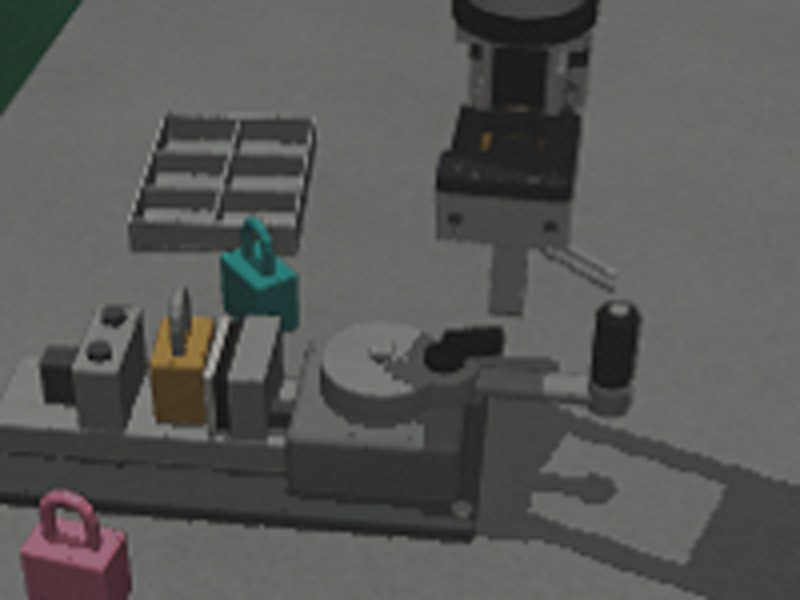

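The fingers are at the -y side, level with the tab. Now I'll push gently in +y.

Emit:
send_rows:
  increments:
    - {"gripper":255,"dp":[0.006,0.001,-0.001],"dr":[0,0,0]}
    - {"gripper":255,"dp":[0.006,0,0],"dr":[0,0,0]}
    - {"gripper":255,"dp":[0.003,0,0],"dr":[0,0,0]}
    - {"gripper":255,"dp":[0.003,0,0],"dr":[0,0,0]}
    - {"gripper":255,"dp":[0,0,0],"dr":[0,0,0]}

```text
time: 5.25
tool_pos: [0.533, -0.0969, 0.0905]
tool_rot: [2.217, 2.224, 0.001]
contact_force: [-0.2, -0.1, 1.1]
width: 0.0005
```

Emit:
send_rows:
  increments:
    - {"gripper":255,"dp":[0.002,0,0],"dr":[0,0,0]}
    - {"gripper":255,"dp":[0.002,0,0],"dr":[0,0,0]}
    - {"gripper":255,"dp":[0.002,0,0],"dr":[0,0,0]}

```text
time: 5.5
tool_pos: [0.5321, -0.0916, 0.0895]
tool_rot: [2.219, 2.223, -0.001]
contact_force: [-0.9, -2.8, 0.8]
width: 0.0007
```

```bash
python3 - <<'E'
from h import *
plan([0.531,-0.083,0.086],np.pi/2)
f=r.grab_frame("wrist"); save(f,"w4",(220,100,440,300,3))
E
```

```text
t 5.5 pos [ 0.5321 -0.0916  0.0895] xyaw 1.573 dp [ 0.0086 -0.0011  0.0035] dr [-0.0006  0.0008  0.0018] F [-0.87 -2.77  0.82] w 0.0007
```

View pics/w4.png

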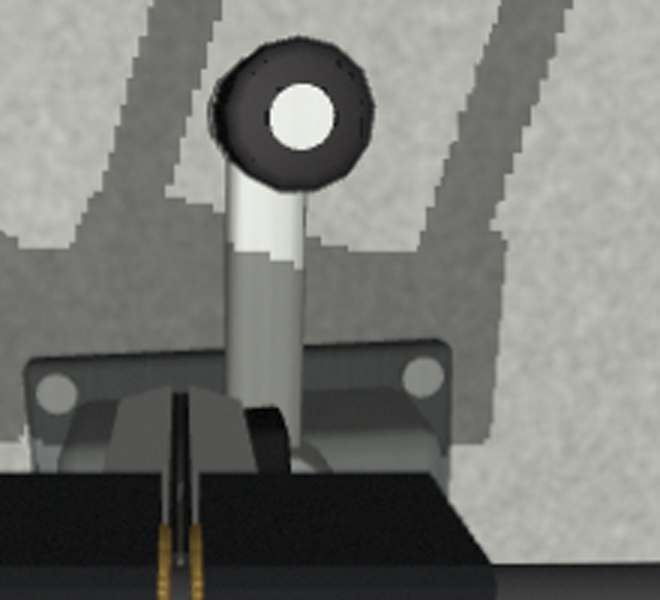

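The tab is moving, at about -2.8 N. I'll keep going in small steps.

Emit:
send_rows:
  increments:
    - {"gripper":255,"dp":[0.002,0,0.001],"dr":[0,0,0]}
    - {"gripper":255,"dp":[0.002,0,0.001],"dr":[0,0,0]}

```text
time: 5.72
tool_pos: [0.5324, -0.0875, 0.0874]
tool_rot: [2.219, 2.223, -0.001]
contact_force: [-1.2, -3.3, 0.9]
width: 0.0003
```

Emit:
send_rows:
  increments:
    - {"gripper":255,"dp":[0.002,0,0],"dr":[0,0,0]}
    - {"gripper":255,"dp":[0.001,0,0],"dr":[0,0,0]}

```text
time: 5.88
tool_pos: [0.5321, -0.0842, 0.0873]
tool_rot: [-2.219, -2.224, 0.001]
contact_force: [-1.8, -2.7, 1.0]
width: 0.0005
```

Emit:
send_rows:
  increments:
    - {"gripper":255,"dp":[0.001,0,0],"dr":[0,0,0]}

```text
time: 5.97
tool_pos: [0.5322, -0.0832, 0.0873]
tool_rot: [-2.219, -2.224, 0.001]
contact_force: [-0.8, -1.5, 1.3]
width: 0.0002
```

```bash
python3 - <<'E'
from h import *
plan([0.531,-0.083,0.086],np.pi/2)
f=r.grab_frame("wrist"); save(f,"w5",(220,100,440,300,3))
f=r.grab_frame("side"); save(f,"s5",(260,140,400,240,5))
E
```

```text
t 5.97 pos [ 0.5322 -0.0832  0.0873] xyaw 1.573 dp [ 0.0002 -0.0012  0.0013] dr [-0.0005  0.      0.0022] F [-0.82 -1.54  1.25] w 0.0002
```

View pics/w5.png

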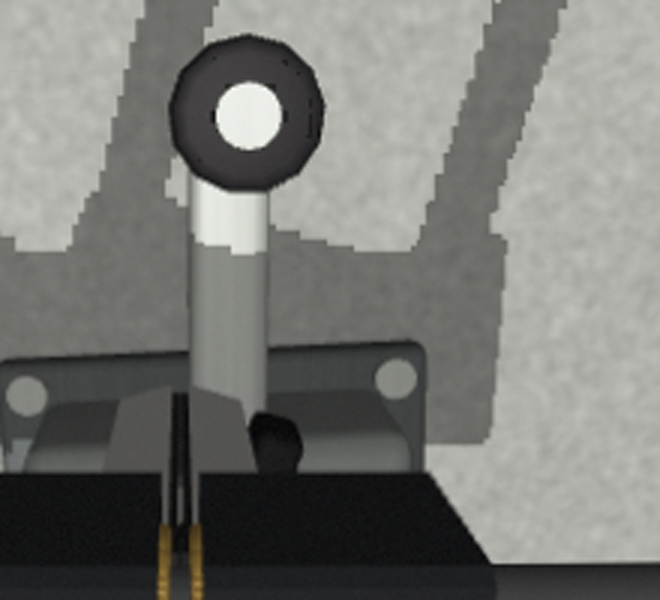

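View pics/s5.png

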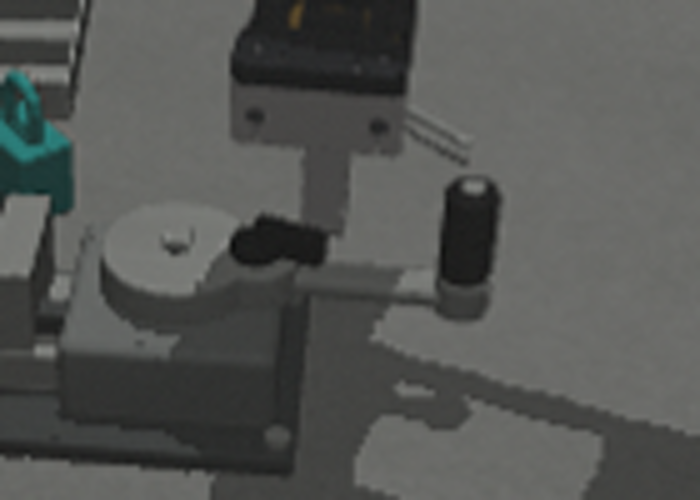

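Emit:
send_rows:
  increments:
    - {"gripper":255,"dp":[0.001,0,0],"dr":[0,0,0]}
    - {"gripper":255,"dp":[0.001,0,0],"dr":[0,0,0]}

```text
time: 6.23
tool_pos: [0.5322, -0.0816, 0.0874]
tool_rot: [2.219, 2.223, -0.001]
contact_force: [-0.9, -3.6, 0.6]
width: 0.0004
```

Emit:
send_rows:
  increments:
    - {"gripper":255,"dp":[0.0005,0,0],"dr":[0,0,0]}
    - {"gripper":255,"dp":[0,0,0],"dr":[0,0,0]}

```text
time: 6.4
tool_pos: [0.5322, -0.0807, 0.0873]
tool_rot: [-2.219, -2.224, 0.0]
contact_force: [-1.9, -2.6, 0.7]
width: 0.0003
```

```bash
python3 - <<'E'
from h import *
plan([0.531,-0.083,0.086],np.pi/2)
f=r.grab_frame("wrist"); save(f,"w6",(220,100,440,300,3))
f=r.grab_frame("side"); save(f,"s6",(260,140,400,240,5))
E
```

```text
t 6.4 pos [ 0.5322 -0.0807  0.0873] xyaw 1.573 dp [-0.0023 -0.0012  0.0013] dr [-0.0003 -0.0002  0.0022] F [-1.85 -2.62  0.73] w 0.0003
```

View pics/w6.png

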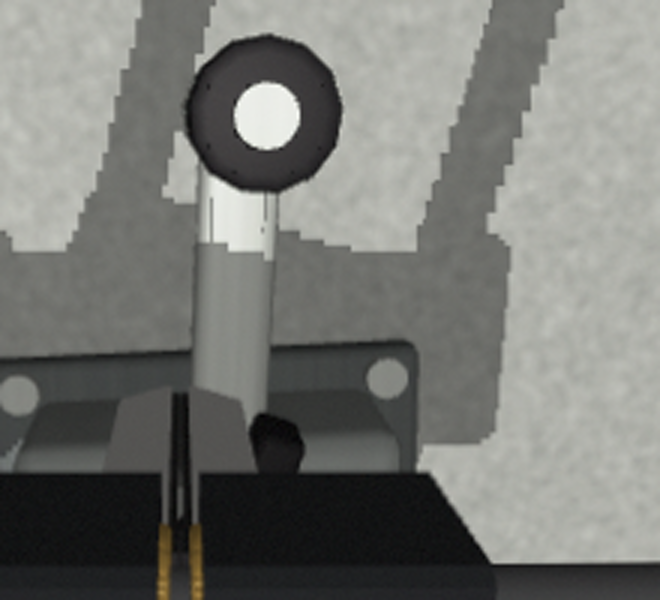

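View pics/s6.png

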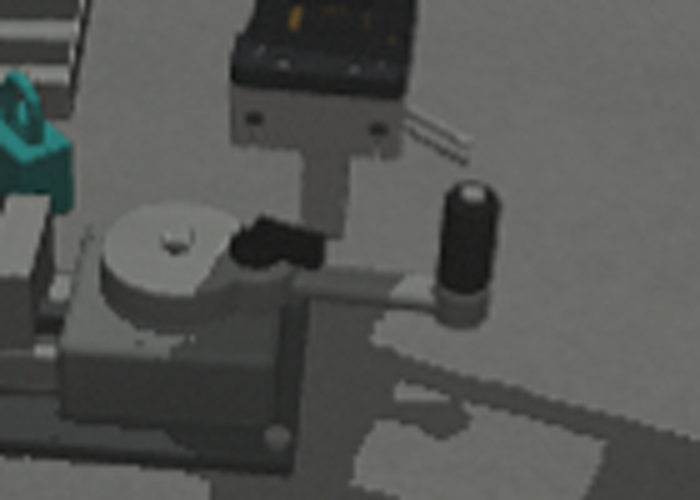

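The lever has reached its stop: the handle has begun to free-wheel by a few hundredths of a rad. I'm backing off, rising, and checking it from above.

Emit:
send_rows:
  increments:
    - {"gripper":255,"dp":[-0.01,0,0],"dr":[0,0,0]}
    - {"gripper":255,"dp":[-0.012,0,0],"dr":[0,0,0]}
    - {"gripper":210,"dp":[0,0,-0.03],"dr":[0,0,0]}
    - {"gripper":150,"dp":[0,-0.02,-0.03],"dr":[0,0,0]}
    - {"gripper":110,"dp":[0.02,-0.025,-0.03],"dr":[0,0,0]}
    - {"gripper":110,"dp":[0.02,-0.025,-0.02],"dr":[0,0,0]}
    - {"gripper":110,"dp":[0,0,0],"dr":[0,0,0]}

```text
time: 7.08
tool_pos: [0.4637, -0.0625, 0.2023]
tool_rot: [2.212, 2.221, 0.011]
contact_force: [1.3, -1.0, 0.4]
width: 0.0305
```

```bash
python3 - <<'E'
from h import *
import pickle
f=r.grab_frame("wrist"); save(f,"w7",(180,100,420,300,3)); pickle.dump(f,open("w7.pkl","wb"))
for t,z in [("grip",.105),("lever_tip",.093),("jaw_top",.081)]:
    for d in r.tip_of(f,t)[:2]:
        p=d["position"]; print(t,np.round(p,1),round(d["confidence"],2),np.round(at_depth(f,p),4), np.round(at_z(f,p,z),4))
plan([0.468,-0.068,0.086],np.pi/2)
E
```

```text
grip [271.3 209.7] 0.82 [ 0.4628 -0.0691  0.1256] [ 0.4682 -0.0697  0.105 ]
lever_tip [277.1 272.5] 0.7 [ 0.5357 -0.0641  0.1015] [ 0.5399 -0.0642  0.093 ]
jaw_top [272.6 366.1] 0.91 [ 0.439  -0.0634  0.3353] [ 0.6709 -0.0697  0.081 ]
t 7.28 pos [ 0.4637 -0.0643  0.1947] xyaw 1.573 dp [-0.0038  0.0045  0.1087] dr [-0.0012 -0.0008  0.0018] F [ 0.12 -0.23 -0.09] w 0.0462
```

View pics/w7.png

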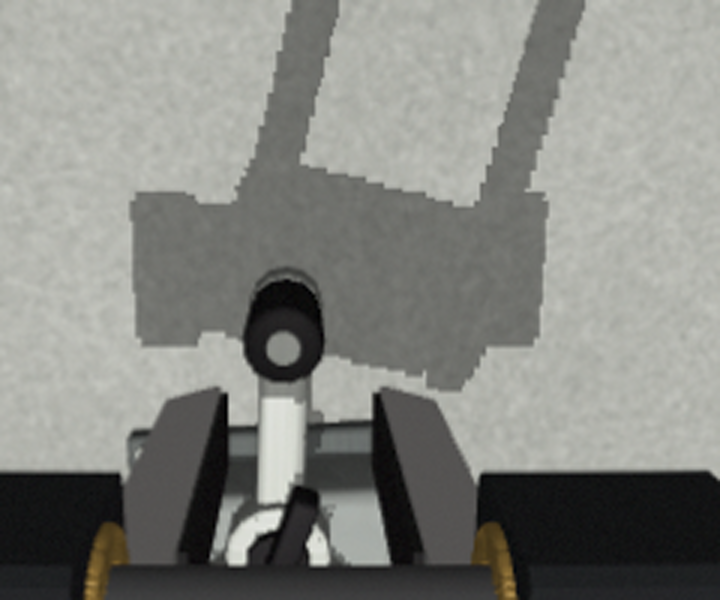

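The lever now leans to the +y side (tip y -0.064, pivot about -0.070), so it's on tighten. The grip is still at (0.468,-0.070). Next I'll lower the fingers around the grip.

Emit:
send_rows:
  force: 40
  increments:
    - {"gripper":110,"dp":[-0.003,0.002,0.02],"dr":[0,0,0]}
    - {"gripper":110,"dp":[-0.003,0.002,0.03],"dr":[0,0,0]}
    - {"gripper":110,"dp":[0,0,0.03],"dr":[0,0,0]}
    - {"gripper":110,"dp":[0,0,0.018],"dr":[0,0,0]}
    - {"gripper":140,"dp":[0,0,0.009],"dr":[0,0,0]}
    - {"gripper":172,"dp":[0,0,0],"dr":[0,0,0]}
    - {"gripper":172,"dp":[0,0,0],"dr":[0,0,0]}
    - {"gripper":172,"dp":[0,0,0],"dr":[0,0,0]}

```text
time: 7.95
tool_pos: [0.4687, -0.0703, 0.09]
tool_rot: [2.218, 2.223, 0.002]
contact_force: [0.8, 0.5, 0.3]
width: 0.032
```

```bash
python3 - <<'E'
from h import *
plan([0.468,-0.07,0.087],np.pi/2)
f=r.grab_frame("wrist"); save(f,"w8",(180,100,420,300,3))
E
```

```text
t 7.95 pos [ 0.4687 -0.0703  0.09  ] xyaw 1.573 dp [ 0.0003 -0.0007  0.003 ] dr [0.0019 0.0003 0.002 ] F [0.79 0.47 0.33] w 0.032
```

View pics/w8.png

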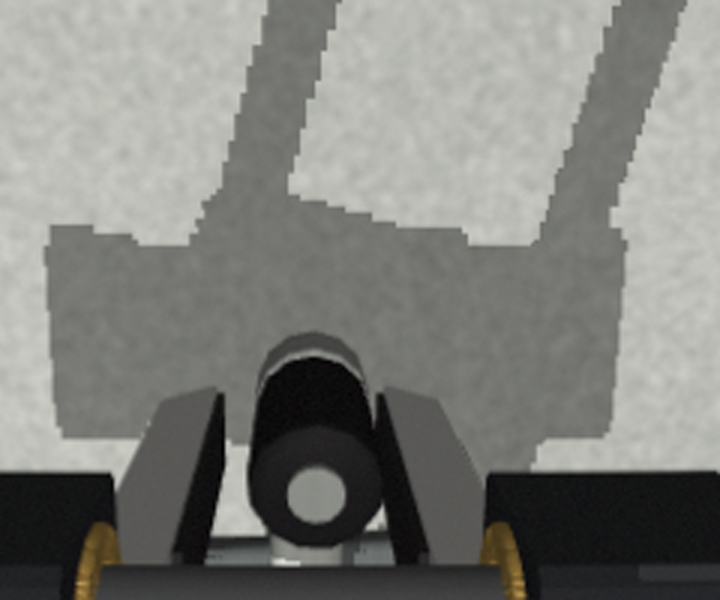

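The grip is caged between the fingers with a few mm of play. Now I'll swing the handle back (-y) along the 130 mm arc.

Emit:
send_rows:
  increments:
    - {"gripper":172,"dp":[-0.004,0.0,0],"dr":[0,0,-0.03]}
    - {"gripper":172,"dp":[-0.0065,0.0002,0],"dr":[0,0,-0.05]}
    - {"gripper":172,"dp":[-0.0065,0.0002,0],"dr":[0,0,-0.05]}
    - {"gripper":172,"dp":[-0.0065,0.0002,0],"dr":[0,0,-0.05]}

```text
time: 8.33
tool_pos: [0.4706, -0.0928, 0.0906]
tool_rot: [2.006, 2.417, 0.004]
contact_force: [-0.1, 2.0, 0.1]
width: 0.0306
```

```bash
cat >> h.py <<'E'
S=np.array([0.598,-0.070])
def arc():
    s=r.sense(); M=R.from_rotvec(s["tool_rot"]).as_matrix(); p=s["tool_pos"][:2]-S
    phi=np.arctan2(p[1],-p[0]); yaw=np.pi/2-np.arctan2(M[1,0],M[0,0]); F=s["contact_force"]
    t=np.array([np.sin(phi),np.cos(phi)]); n=np.array([np.cos(phi),-np.sin(phi)])
    print("t %.2f phi %.3f toolphi %.3f R %.4f z %.4f Ft %.2f Fr(to spindle) %.2f Fz %.2f w %.4f"%(s["time"],phi,yaw,np.hypot(*p),s["tool_pos"][2],F[:2]@t,F[:2]@n,F[2],s["width"]))
E
python3 - <<'E'
from h import *
arc()
f=r.grab_frame("side"); save(f,"s9",(200,130,400,250,4))
f=r.grab_frame("wrist"); save(f,"w9",(180,100,420,300,3))
E
```

```text
t 8.33 phi -0.177 toolphi -0.185 R 0.1294 z 0.0906 Ft 1.95 Fr(to spindle) 0.26 Fz 0.14 w 0.0306
```

View pics/s9.png

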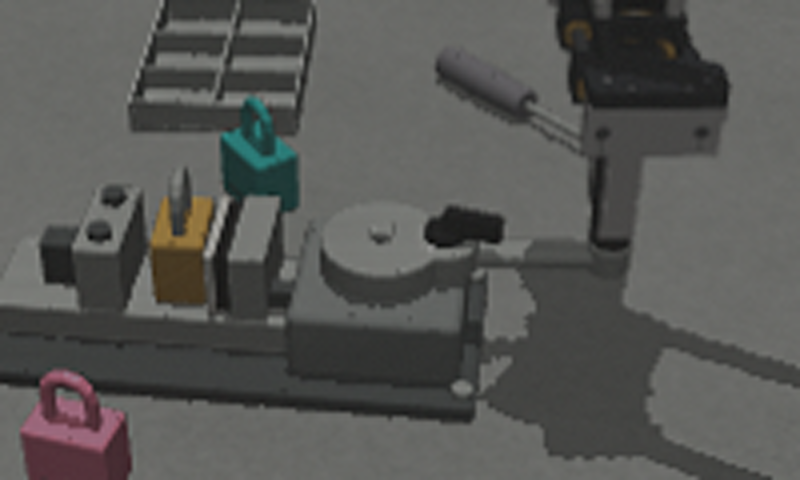

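View pics/w9.png

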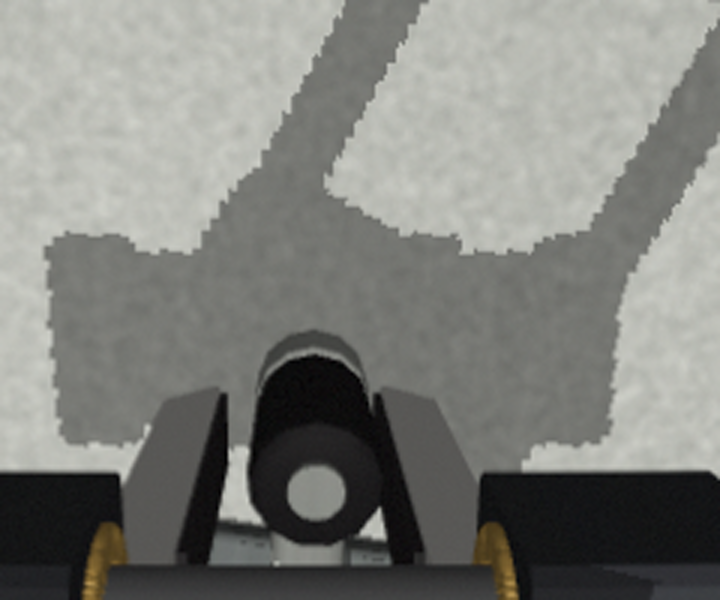

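It free-wheels at about 2 N and the jaw hasn't moved. Continuing back.

Emit:
send_rows:
  increments:
    - {"gripper":172,"dp":[-0.0078,0.0002,0],"dr":[0,0,-0.06]}
    - {"gripper":172,"dp":[-0.0078,0.0002,0],"dr":[0,0,-0.06]}
    - {"gripper":172,"dp":[-0.0078,0.0002,0],"dr":[0,0,-0.06]}
    - {"gripper":172,"dp":[-0.0078,0.0002,0],"dr":[0,0,-0.06]}
    - {"gripper":172,"dp":[-0.0078,0.0002,0],"dr":[0,0,-0.06]}
    - {"gripper":172,"dp":[-0.0078,0.0002,0],"dr":[0,0,-0.06]}
    - {"gripper":172,"dp":[-0.0078,0.0002,0],"dr":[0,0,-0.06]}
    - {"gripper":172,"dp":[-0.0078,0.0002,0],"dr":[0,0,-0.06]}

```text
time: 9.1
tool_pos: [0.5009, -0.1367, 0.09]
tool_rot: [1.418, 2.798, -0.031]
contact_force: [1.2, -0.7, -0.6]
width: 0.0309
```

```bash
python3 - <<'E'
from h import *
arc()
f=r.grab_frame("side"); save(f,"s10",(200,130,400,250,4))
for t,z in [("jaw_top",.081),("stop",.035),("lock",.035),("pad",.035),("grip",.105)]:
    for d in r.tip_of(f,t)[:1]:
        p=d["position"]; print(t,np.round(p,1),round(d["confidence"],2), np.round(at_z(f,p,z),4))
f=r.grab_frame("wrist"); save(f,"w10",(100,100,460,400,2))
E
```

```text
t 9.10 phi -0.602 toolphi -0.633 R 0.1178 z 0.0900 Ft -1.24 Fr(to spindle) 0.64 Fz -0.60 w 0.0309
jaw_top [263.6 188.4] 0.6 [ 0.6672 -0.0581  0.081 ]
stop [236.2 202.1] 0.9 [ 0.735  -0.0545  0.035 ]
lock [351.8 381.5] 0.85 [0.441  0.3479 0.035 ]
pad [329.5 158.4] 0.73 [ 0.5342 -0.2823  0.035 ]
grip [346.3 168.7] 0.39 [ 0.4858 -0.1335  0.105 ]
```

View pics/s10.png

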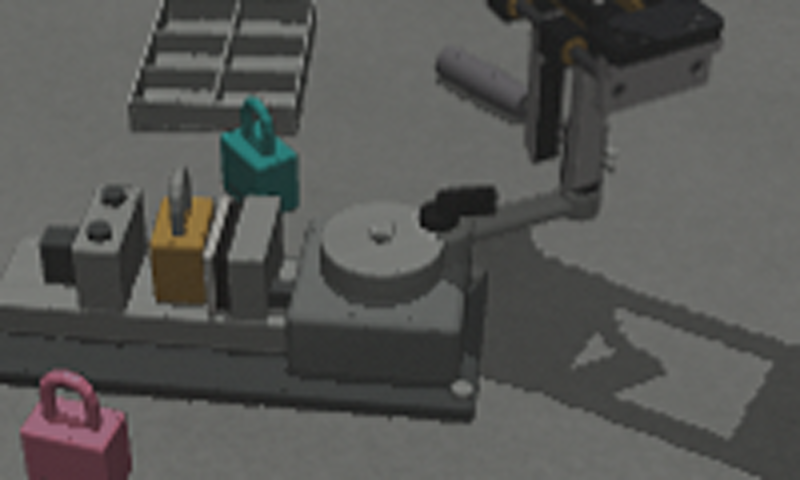

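View pics/w10.png

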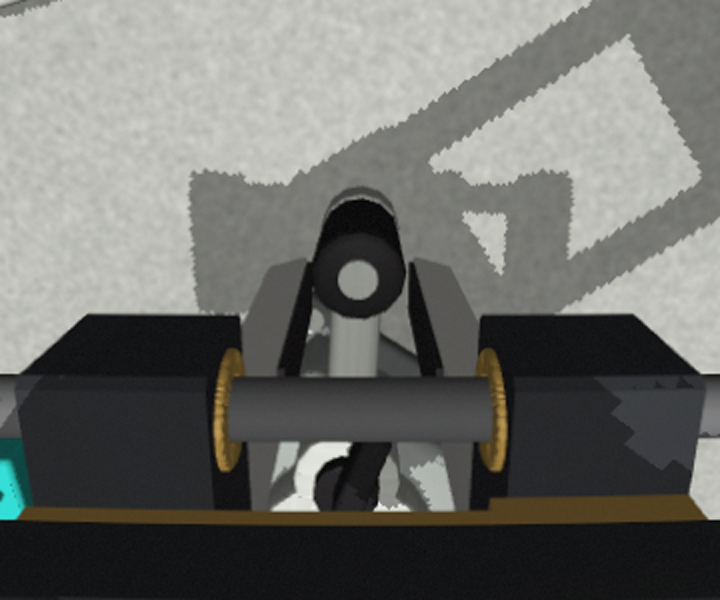

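The handle is at about -0.6 rad with the jaw still in place (side view unchanged). The tool has drifted about 12 mm inward of the arc, so I'll let it settle and correct that.

Emit:
send_rows:
  increments:
    - {"gripper":172,"dp":[0,-0.006,0],"dr":[0,0,0]}
    - {"gripper":172,"dp":[0,-0.005,0],"dr":[0,0,0]}
    - {"gripper":172,"dp":[0,0,0],"dr":[0,0,0]}

```text
time: 9.7
tool_pos: [0.4926, -0.1374, 0.0888]
tool_rot: [1.421, 2.798, -0.037]
contact_force: [0.2, -1.3, -0.1]
width: 0.0305
```

```bash
python3 - <<'E'
from h import *
arc()
f=r.grab_frame("wrist"); save(f,"w11",(100,100,460,400,2))
E
```

```text
t 9.70 phi -0.569 toolphi -0.631 R 0.1251 z 0.0888 Ft -1.25 Fr(to spindle) -0.53 Fz -0.09 w 0.0305
```

View pics/w11.png

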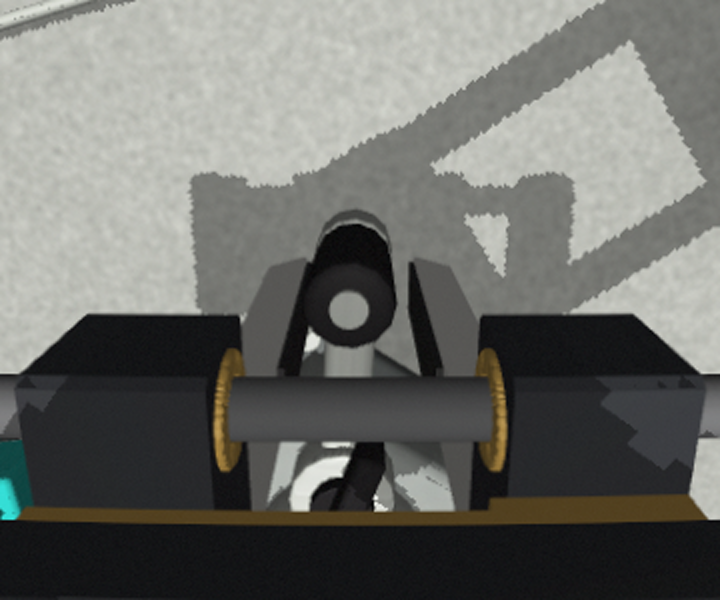

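The left finger is now at the grip's back side. Starting the clockwise stroke.

Emit:
send_rows:
  increments:
    - {"gripper":172,"dp":[0.005,-0.001,0],"dr":[0,0,0.03]}
    - {"gripper":172,"dp":[0.0065,0,0],"dr":[0,0,0.05]}
    - {"gripper":172,"dp":[0.0065,0,0],"dr":[0,0,0.05]}
    - {"gripper":172,"dp":[0.0065,0,0],"dr":[0,0,0.05]}

```text
time: 10.08
tool_pos: [0.4797, -0.1174, 0.0888]
tool_rot: [1.668, 2.654, -0.036]
contact_force: [1.4, -0.4, 0.1]
width: 0.0305
```

```bash
python3 - <<'E'
from h import *
arc()
E
```

```text
t 10.08 phi -0.381 toolphi -0.449 R 0.1274 z 0.0888 Ft -0.90 Fr(to spindle) 1.20 Fz 0.13 w 0.0305
```

Emit:
send_rows:
  increments:
    - {"gripper":172,"dp":[0.0065,0,0],"dr":[0,0,0.05]}
    - {"gripper":172,"dp":[0.0065,0,0],"dr":[0,0,0.05]}
    - {"gripper":172,"dp":[0.0065,0,0],"dr":[0,0,0.05]}
    - {"gripper":172,"dp":[0.0065,0,0],"dr":[0,0,0.05]}

```text
time: 10.42
tool_pos: [0.471, -0.0953, 0.0888]
tool_rot: [1.921, 2.469, -0.038]
contact_force: [1.9, -6.2, -0.7]
width: 0.0303
```

```bash
python3 - <<'E'
from h import *
arc()
f=r.grab_frame("side"); save(f,"s12",(200,130,400,250,4))
E
```

```text
t 10.42 phi -0.196 toolphi -0.249 R 0.1295 z 0.0888 Ft -6.51 Fr(to spindle) 0.69 Fz -0.66 w 0.0303
```

View pics/s12.png

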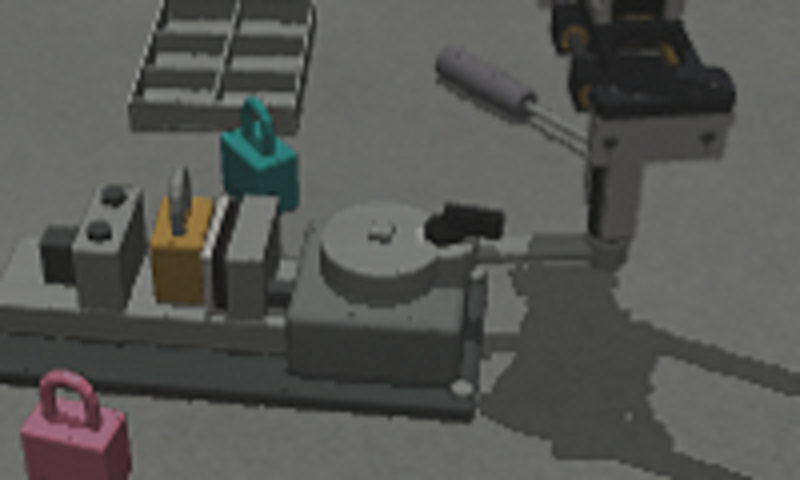

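It's engaged and driving at 6.5 N. Continuing.

Emit:
send_rows:
  increments:
    - {"gripper":172,"dp":[0.0065,0.0002,0],"dr":[0,0,0.045]}
    - {"gripper":172,"dp":[0.0065,0.0002,0],"dr":[0,0,0.045]}
    - {"gripper":172,"dp":[0.0065,0.0002,0],"dr":[0,0,0.045]}
    - {"gripper":172,"dp":[0.0065,0.0002,0],"dr":[0,0,0.045]}

```text
time: 10.8
tool_pos: [0.4669, -0.0698, 0.0887]
tool_rot: [2.132, 2.286, -0.036]
contact_force: [1.4, -6.6, 1.8]
width: 0.0308
```

```bash
python3 - <<'E'
from h import *
arc()
E
```

```text
t 10.80 phi 0.002 toolphi -0.070 R 0.1311 z 0.0887 Ft -6.61 Fr(to spindle) 1.44 Fz 1.82 w 0.0308
```

Emit:
send_rows:
  increments:
    - {"gripper":172,"dp":[0.0065,0.0002,0],"dr":[0,0,0.045]}
    - {"gripper":172,"dp":[0.0065,0.0002,0],"dr":[0,0,0.045]}
    - {"gripper":172,"dp":[0.0065,0.0002,0],"dr":[0,0,0.045]}

```text
time: 11.05
tool_pos: [0.467, -0.0504, 0.0886]
tool_rot: [2.28, 2.136, -0.035]
contact_force: [0.2, -6.9, 3.6]
width: 0.0308
```

```bash
python3 - <<'E'
from h import *
arc()
f=r.grab_frame("side"); save(f,"s13",(200,130,400,250,4))
f=r.grab_frame("wrist"); save(f,"w13",(100,100,460,400,2))
E
```

```text
t 11.05 phi 0.148 toolphi 0.066 R 0.1325 z 0.0886 Ft -6.75 Fr(to spindle) 1.21 Fz 3.59 w 0.0308
```

View pics/s13.png

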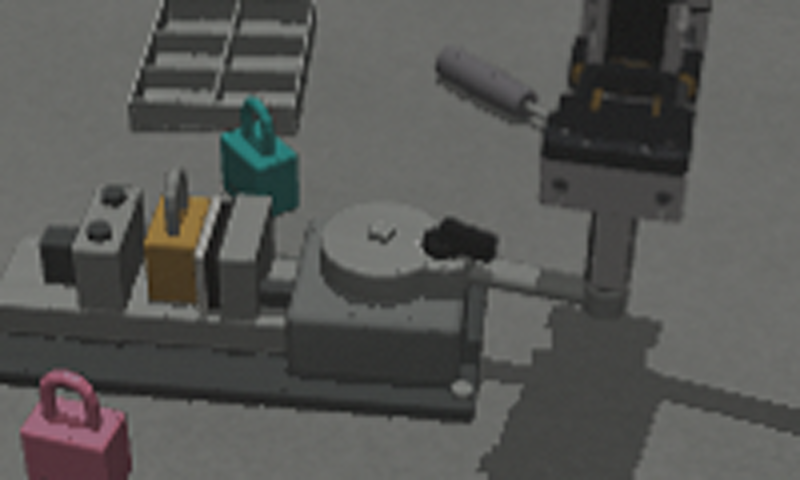

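View pics/w13.png

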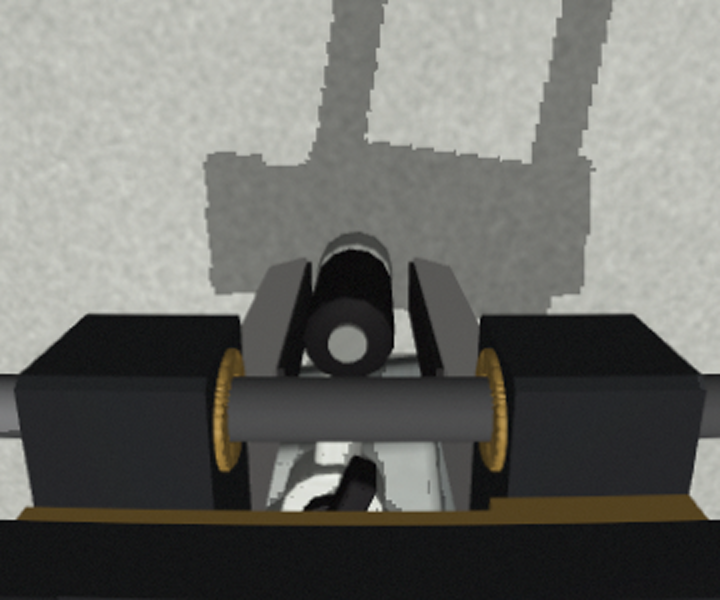

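The padlock is moving and a gap to the stop remains. Continuing, with the radius trimmed inward.

Emit:
send_rows:
  increments:
    - {"gripper":172,"dp":[0.0065,0.0008,0],"dr":[0,0,0.06]}
    - {"gripper":172,"dp":[0.0065,0.0008,0],"dr":[0,0,0.06]}
    - {"gripper":172,"dp":[0.0065,0.0008,0],"dr":[0,0,0.06]}

```text
time: 11.4
tool_pos: [0.4714, -0.031, 0.0882]
tool_rot: [2.463, 1.922, -0.033]
contact_force: [-1.4, -7.1, 6.0]
width: 0.0307
```

```bash
python3 - <<'E'
from h import *
arc(); plan([.5,0,.088],0)
E
```

```text
t 11.40 phi 0.298 toolphi 0.245 R 0.1325 z 0.0882 Ft -7.18 Fr(to spindle) 0.69 Fz 5.98 w 0.0307
t 11.4 pos [ 0.4714 -0.031   0.0882] xyaw 1.325 dp [ 0.0371  0.0202 -0.0008] dr [0.0186 0.0226 1.3252] F [-1.45 -7.07  5.98] w 0.0307
```

Emit:
send_rows:
  increments:
    - {"gripper":172,"dp":[0.0065,0.0005,0],"dr":[0,0,0.06]}
    - {"gripper":172,"dp":[0.0065,0.0005,0],"dr":[0,0,0.06]}

```text
time: 11.57
tool_pos: [0.4755, -0.0187, 0.0877]
tool_rot: [2.573, 1.771, -0.032]
contact_force: [-1.6, -6.6, 5.1]
width: 0.0304
```

```bash
python3 - <<'E'
from h import *
arc()
f=r.grab_frame("side"); save(f,"s14",(200,130,400,250,4))
E
```

```text
t 11.57 phi 0.397 toolphi 0.365 R 0.1328 z 0.0877 Ft -6.70 Fr(to spindle) 1.04 Fz 5.13 w 0.0304
```

View pics/s14.png

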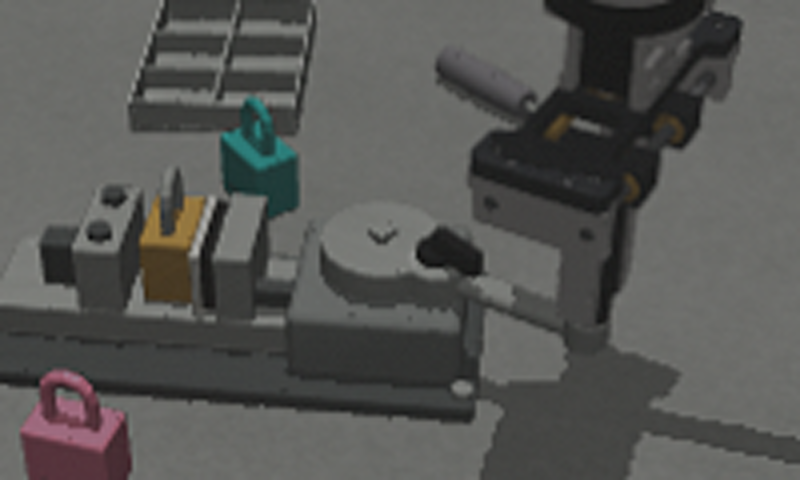

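Emit:
send_rows:
  increments:
    - {"gripper":172,"dp":[0.005,0.0006,-0.0005],"dr":[0,0,0.045]}
    - {"gripper":172,"dp":[0.005,0.0006,-0.0005],"dr":[0,0,0.045]}

```text
time: 11.78
tool_pos: [0.4793, -0.0096, 0.0875]
tool_rot: [2.65, 1.656, -0.034]
contact_force: [-2.0, -6.7, 3.7]
width: 0.0309
```

```bash
python3 - <<'E'
from h import *
arc()
E
```

```text
t 11.78 phi 0.471 toolphi 0.454 R 0.1332 z 0.0875 Ft -6.85 Fr(to spindle) 1.25 Fz 3.71 w 0.0309
```

Emit:
send_rows:
  increments:
    - {"gripper":172,"dp":[0.005,0.0006,-0.0005],"dr":[0,0,0.045]}
    - {"gripper":172,"dp":[0.005,0.0006,-0.0005],"dr":[0,0,0.045]}

```text
time: 11.95
tool_pos: [0.4843, -0.001, 0.0875]
tool_rot: [2.722, 1.535, -0.035]
contact_force: [-2.9, -5.4, 0.7]
width: 0.0306
```

```bash
python3 - <<'E'
from h import *
arc()
f=r.grab_frame("side"); save(f,"s15",(200,150,300,225,8))
f=r.grab_frame("scene"); save(f,"c15",(200,170,330,260,6))
E
```

```text
t 11.95 phi 0.545 toolphi 0.544 R 0.1330 z 0.0875 Ft -6.13 Fr(to spindle) 0.36 Fz 0.74 w 0.0306
```

View pics/s15.png

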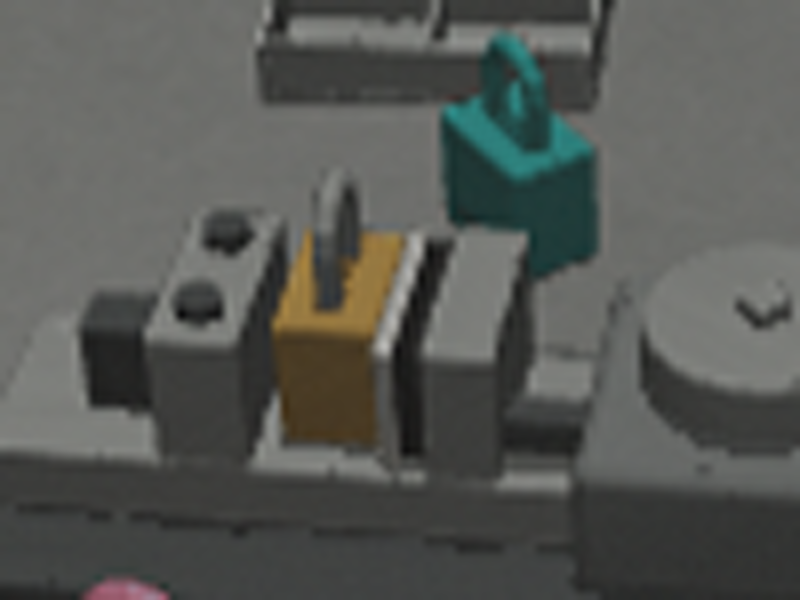

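View pics/c15.png

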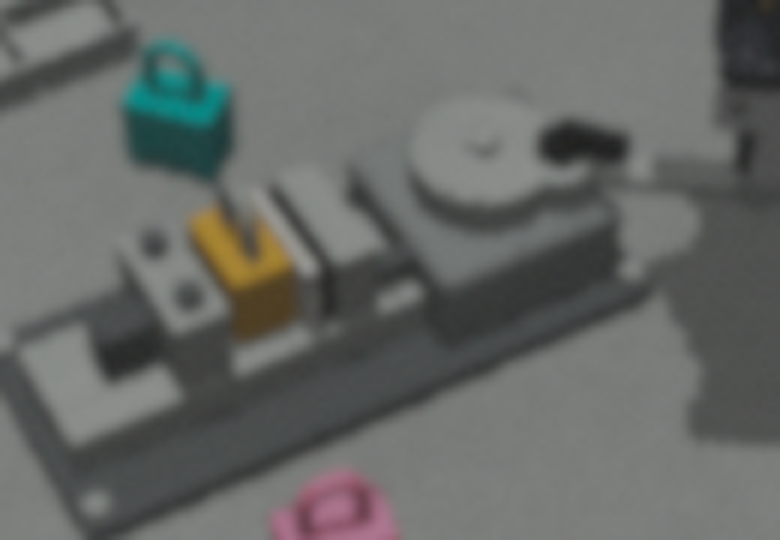

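About 8-10 mm of gap to the stop remains, so I'll finish this stroke and go back.

Emit:
send_rows:
  increments:
    - {"gripper":172,"dp":[0.005,0.0006,-0.0005],"dr":[0,0,0.04]}
    - {"gripper":172,"dp":[0.005,0.0006,0],"dr":[0,0,0.04]}

```text
time: 12.22
tool_pos: [0.4901, 0.0072, 0.0875]
tool_rot: [2.782, 1.426, -0.034]
contact_force: [-4.5, -4.6, 2.3]
width: 0.0308
```

```bash
python3 - <<'E'
from h import *
arc()
f=r.grab_frame("wrist"); save(f,"w16",(100,100,460,400,2))
E
```

```text
t 12.22 phi 0.621 toolphi 0.623 R 0.1327 z 0.0875 Ft -6.37 Fr(to spindle) -0.98 Fz 2.32 w 0.0308
```

View pics/w16.png

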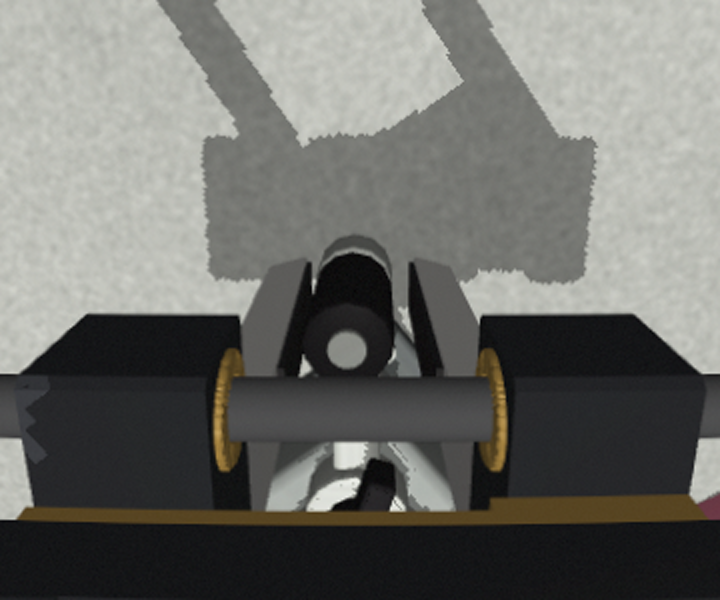

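Emit:
send_rows:
  increments:
    - {"gripper":172,"dp":[-0.005,0.0005,0],"dr":[0,0,-0.025]}
    - {"gripper":172,"dp":[-0.0087,0.0003,0],"dr":[0,0,-0.065]}
    - {"gripper":172,"dp":[-0.0087,0.0003,0],"dr":[0,0,-0.065]}
    - {"gripper":172,"dp":[-0.0087,0.0003,0],"dr":[0,0,-0.065]}
    - {"gripper":172,"dp":[-0.0087,0.0003,0],"dr":[0,0,-0.065]}
    - {"gripper":172,"dp":[-0.0087,0.0003,0],"dr":[0,0,-0.065]}
    - {"gripper":172,"dp":[-0.0087,0.0003,0],"dr":[0,0,-0.065]}
    - {"gripper":172,"dp":[-0.0087,0.0003,0],"dr":[0,0,-0.065]}

```text
time: 12.93
tool_pos: [0.4669, -0.0506, 0.0885]
tool_rot: [2.362, 2.061, -0.028]
contact_force: [0.6, 1.6, -1.6]
width: 0.0308
```

```bash
python3 - <<'E'
from h import *
arc()
E
```

```text
t 12.93 phi 0.147 toolphi 0.136 R 0.1325 z 0.0885 Ft 1.69 Fr(to spindle) 0.35 Fz -1.65 w 0.0308
```

Emit:
send_rows:
  increments:
    - {"gripper":172,"dp":[-0.0087,0.0004,0],"dr":[0,0,-0.065]}
    - {"gripper":172,"dp":[-0.0087,0.0004,0],"dr":[0,0,-0.065]}
    - {"gripper":172,"dp":[-0.0087,0.0004,0],"dr":[0,0,-0.065]}
    - {"gripper":172,"dp":[-0.0087,0.0004,0],"dr":[0,0,-0.065]}
    - {"gripper":172,"dp":[-0.0087,0.0004,0],"dr":[0,0,-0.065]}
    - {"gripper":172,"dp":[-0.0087,0.0004,0],"dr":[0,0,-0.065]}
    - {"gripper":172,"dp":[-0.0087,0.0004,0],"dr":[0,0,-0.065]}
    - {"gripper":172,"dp":[-0.0087,0.0004,0],"dr":[0,0,-0.065]}

```text
time: 13.6
tool_pos: [0.4758, -0.119, 0.0897]
tool_rot: [1.756, 2.603, -0.031]
contact_force: [-1.0, 0.9, -1.5]
width: 0.0305
```

```bash
python3 - <<'E'
from h import *
arc()
f=r.grab_frame("side"); save(f,"s17",(200,130,400,250,4))
f=r.grab_frame("wrist"); save(f,"w17",(100,100,460,400,2))
E
```

```text
t 13.60 phi -0.382 toolphi -0.384 R 0.1317 z 0.0897 Ft 1.24 Fr(to spindle) -0.59 Fz -1.48 w 0.0305
```

View pics/s17.png

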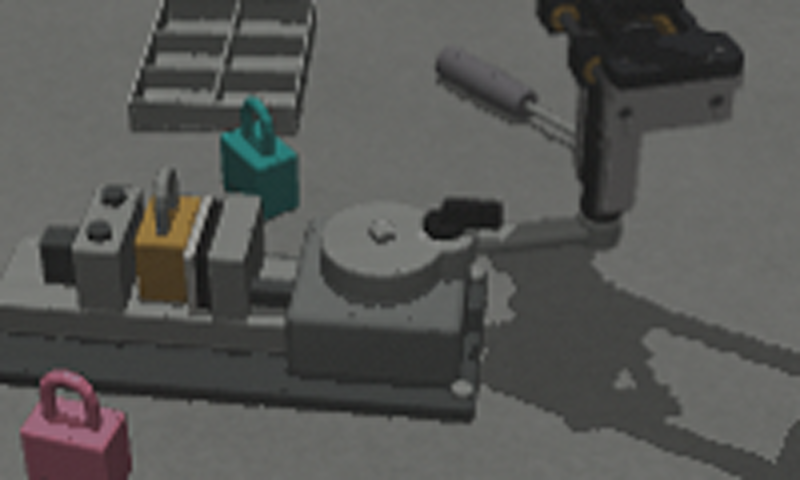

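View pics/w17.png

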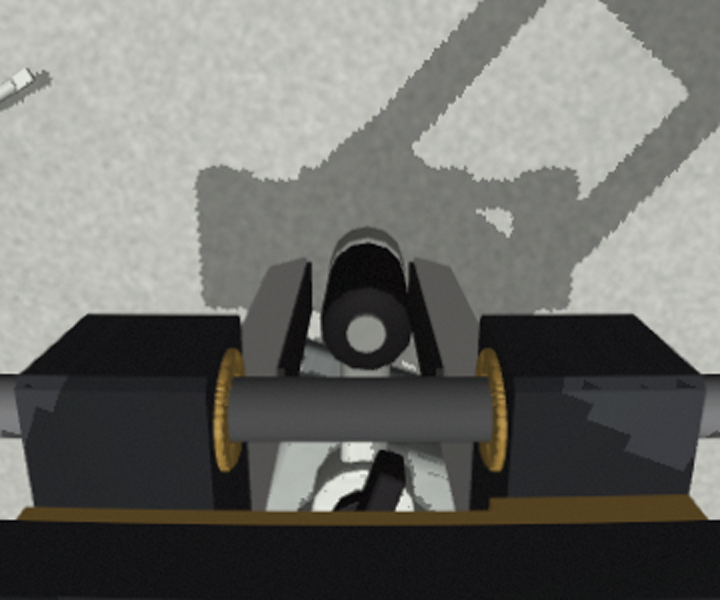

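Emit:
send_rows:
  increments:
    - {"gripper":172,"dp":[-0.0065,0.0004,0],"dr":[0,0,-0.05]}
    - {"gripper":172,"dp":[-0.003,0.0004,0],"dr":[0,0,-0.02]}
    - {"gripper":172,"dp":[0.004,0,0],"dr":[0,0,0.03]}
    - {"gripper":172,"dp":[0.007,0.0002,0],"dr":[0,0,0.05]}
    - {"gripper":172,"dp":[0.007,0.0002,0],"dr":[0,0,0.05]}
    - {"gripper":172,"dp":[0.007,0.0002,0],"dr":[0,0,0.05]}

```text
time: 14.2
tool_pos: [0.4727, -0.1056, 0.0909]
tool_rot: [1.904, 2.487, -0.035]
contact_force: [1.1, -4.0, 0.1]
width: 0.0304
```

```bash
python3 - <<'E'
from h import *
arc()
E
```

```text
t 14.20 phi -0.277 toolphi -0.264 R 0.1303 z 0.0909 Ft -4.17 Fr(to spindle) -0.07 Fz 0.09 w 0.0304
```

Emit:
send_rows:
  increments:
    - {"gripper":172,"dp":[0.0065,0.0002,0],"dr":[0,0,0.05]}
    - {"gripper":172,"dp":[0.0065,0.0002,0],"dr":[0,0,0.05]}

```text
time: 14.37
tool_pos: [0.4704, -0.0946, 0.0909]
tool_rot: [2.024, 2.385, -0.037]
contact_force: [1.2, -7.4, -0.8]
width: 0.0308
```

```bash
python3 - <<'E'
from h import *
arc()
E
```

```text
t 14.37 phi -0.190 toolphi -0.164 R 0.1300 z 0.0909 Ft -7.50 Fr(to spindle) -0.22 Fz -0.76 w 0.0308
```

Emit:
send_rows:
  increments:
    - {"gripper":172,"dp":[0.0062,0.0002,0],"dr":[0,0,0.045]}
    - {"gripper":172,"dp":[0.0062,0.0002,0],"dr":[0,0,0.045]}
    - {"gripper":172,"dp":[0.0062,0.0002,0],"dr":[0,0,0.045]}

```text
time: 14.62
tool_pos: [0.4685, -0.0763, 0.0908]
tool_rot: [2.179, 2.242, -0.037]
contact_force: [-1.0, -6.8, 0.2]
width: 0.031
```

```bash
python3 - <<'E'
from h import *
arc()
E
```

```text
t 14.62 phi -0.049 toolphi -0.029 R 0.1296 z 0.0908 Ft -6.75 Fr(to spindle) -1.37 Fz 0.19 w 0.0310
```

Emit:
send_rows:
  increments:
    - {"gripper":172,"dp":[0.0062,0.0002,0],"dr":[0,0,0.045]}
    - {"gripper":172,"dp":[0.0062,0.0002,0],"dr":[0,0,0.045]}

```text
time: 14.78
tool_pos: [0.4688, -0.064, 0.0908]
tool_rot: [2.277, 2.141, -0.036]
contact_force: [-0.7, -6.2, 1.5]
width: 0.0311
```

```bash
python3 - <<'E'
from h import *
arc()
f=r.grab_frame("side"); save(f,"s18",(200,150,300,225,8))
E
```

```text
t 14.78 phi 0.047 toolphi 0.061 R 0.1294 z 0.0908 Ft -6.19 Fr(to spindle) -0.42 Fz 1.50 w 0.0311
```

View pics/s18.png

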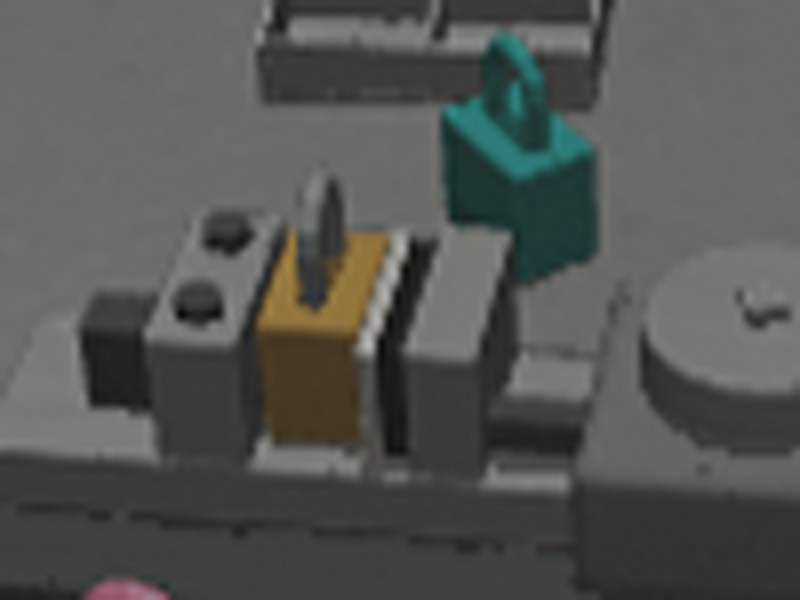

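The gap is now about 2-3 mm. I'll slow down.

Emit:
send_rows:
  increments:
    - {"gripper":172,"dp":[0.004,0.0002,0],"dr":[0,0,0.03]}
    - {"gripper":172,"dp":[0.004,0.0002,0],"dr":[0,0,0.03]}
    - {"gripper":172,"dp":[0.004,0.0002,0],"dr":[0,0,0.03]}

```text
time: 15.08
tool_pos: [0.4704, -0.052, 0.0907]
tool_rot: [2.369, 2.038, -0.034]
contact_force: [-0.7, -6.6, 3.4]
width: 0.0308
```

```bash
python3 - <<'E'
from h import *
arc()
E
```

```text
t 15.08 phi 0.140 toolphi 0.150 R 0.1289 z 0.0907 Ft -6.63 Fr(to spindle) 0.21 Fz 3.38 w 0.0308
```

Emit:
send_rows:
  increments:
    - {"gripper":172,"dp":[0.004,0.0002,0],"dr":[0,0,0.03]}
    - {"gripper":172,"dp":[0.004,0.0002,0],"dr":[0,0,0.03]}

```text
time: 15.25
tool_pos: [0.472, -0.0442, 0.0907]
tool_rot: [2.429, 1.966, -0.034]
contact_force: [-2.5, -6.9, 5.0]
width: 0.0308
```

```bash
python3 - <<'E'
from h import *
arc()
f=r.grab_frame("side"); save(f,"s19",(200,150,300,225,8))
E
```

```text
t 15.25 phi 0.202 toolphi 0.210 R 0.1286 z 0.0907 Ft -7.24 Fr(to spindle) -1.04 Fz 5.03 w 0.0308
```

View pics/s19.png

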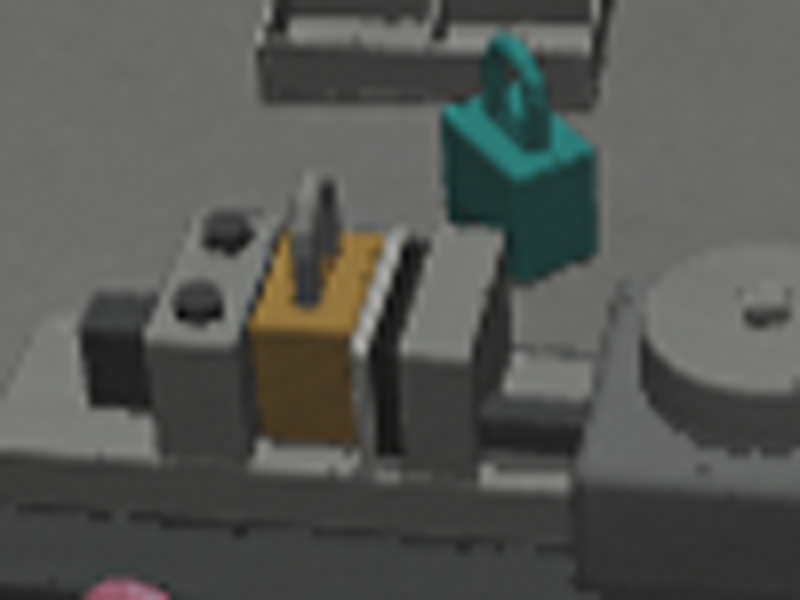

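Emit:
send_rows:
  increments:
    - {"gripper":172,"dp":[0.003,0.0,-0.0005],"dr":[0,0,0.022]}
    - {"gripper":172,"dp":[0.003,0.0,-0.0005],"dr":[0,0,0.022]}

```text
time: 15.47
tool_pos: [0.473, -0.0384, 0.0908]
tool_rot: [2.471, 1.913, -0.034]
contact_force: [-0.9, -8.0, -0.1]
width: 0.0306
```

```bash
python3 - <<'E'
from h import *
arc()
E
```

```text
t 15.47 phi 0.248 toolphi 0.253 R 0.1289 z 0.0908 Ft -8.01 Fr(to spindle) 1.07 Fz -0.07 w 0.0306
```

Emit:
send_rows:
  increments:
    - {"gripper":172,"dp":[0.003,0.0,-0.0005],"dr":[0,0,0.022]}
    - {"gripper":172,"dp":[0.003,0.0,-0.0005],"dr":[0,0,0.022]}

```text
time: 15.63
tool_pos: [0.4739, -0.0325, 0.0909]
tool_rot: [2.513, 1.858, -0.036]
contact_force: [-2.2, -7.2, -2.2]
width: 0.0305
```

```bash
python3 - <<'E'
from h import *
arc()
E
```

```text
t 15.63 phi 0.293 toolphi 0.297 R 0.1297 z 0.0909 Ft -7.56 Fr(to spindle) -0.04 Fz -2.24 w 0.0305
```

Emit:
send_rows:
  increments:
    - {"gripper":172,"dp":[0.003,0.0,-0.0005],"dr":[0,0,0.022]}

```text
time: 15.72
tool_pos: [0.4744, -0.0296, 0.0909]
tool_rot: [2.534, 1.831, -0.037]
contact_force: [-2.4, -7.6, -2.9]
width: 0.0309
```

```bash
python3 - <<'E'
from h import *
arc()
f=r.grab_frame("side"); save(f,"s20",(200,150,300,225,8))
E
```

```text
t 15.72 phi 0.316 toolphi 0.319 R 0.1300 z 0.0909 Ft -7.94 Fr(to spindle) 0.05 Fz -2.86 w 0.0309
```

View pics/s20.png

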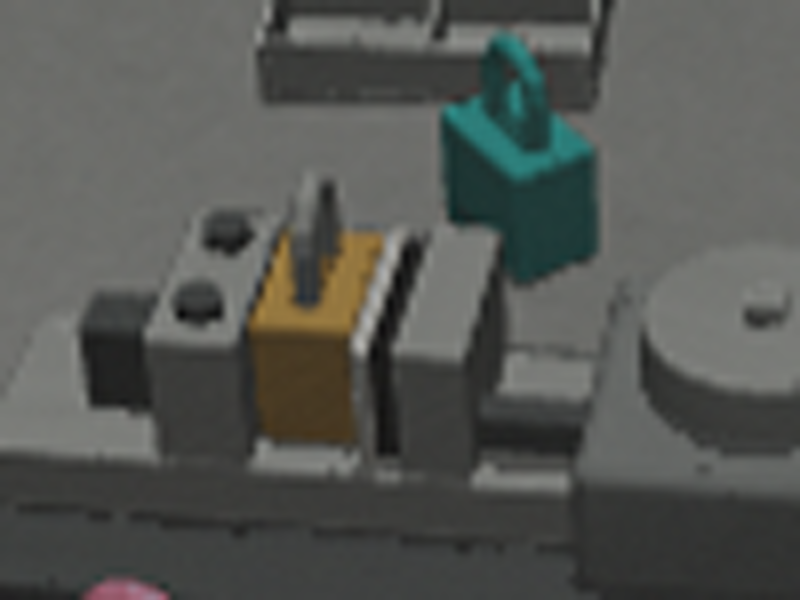

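The padlock is against the stop and the cushion is loading (about 7.7 N). I'll use single small rows and read the force on each.

Emit:
send_rows:
  increments:
    - {"gripper":172,"dp":[0.0026,0.0,0],"dr":[0,0,0.02]}

```text
time: 15.85
tool_pos: [0.475, -0.0274, 0.0909]
tool_rot: [2.551, 1.806, -0.037]
contact_force: [-2.8, -8.1, -0.6]
width: 0.0308
```

Emit:
send_rows:
  increments:
    - {"gripper":172,"dp":[0.0026,0.0,0.0005],"dr":[0,0,0.02]}

```text
time: 15.93
tool_pos: [0.476, -0.0249, 0.0907]
tool_rot: [2.569, 1.779, -0.037]
contact_force: [-2.4, -6.8, 1.8]
width: 0.0308
```

Emit:
send_rows:
  increments:
    - {"gripper":172,"dp":[0.0026,0.0,0.0005],"dr":[0,0,0.02]}

```text
time: 16.02
tool_pos: [0.477, -0.0226, 0.0906]
tool_rot: [2.586, 1.753, -0.036]
contact_force: [-3.8, -6.9, 5.5]
width: 0.031
```

Emit:
send_rows:
  increments:
    - {"gripper":172,"dp":[0.0026,0.0,0],"dr":[0,0,0.02]}

```text
time: 16.1
tool_pos: [0.478, -0.0202, 0.0907]
tool_rot: [2.603, 1.727, -0.036]
contact_force: [-3.3, -7.8, 2.9]
width: 0.0303
```

```bash
python3 - <<'E'
from h import *
arc()
for x,y,fx,fy in []: pass
E
```

```text
t 16.10 phi 0.393 toolphi 0.399 R 0.1299 z 0.0907 Ft -8.45 Fr(to spindle) -0.12 Fz 2.95 w 0.0303
```

Emit:
send_rows:
  increments:
    - {"gripper":172,"dp":[0.0026,0.0001,0],"dr":[0,0,0.02]}

```text
time: 16.18
tool_pos: [0.4791, -0.0179, 0.0907]
tool_rot: [2.62, 1.701, -0.036]
contact_force: [-4.1, -7.7, 3.1]
width: 0.0306
```

Emit:
send_rows:
  increments:
    - {"gripper":172,"dp":[0.0026,0.0001,0],"dr":[0,0,0.02]}

```text
time: 16.27
tool_pos: [0.4802, -0.0156, 0.0907]
tool_rot: [2.637, 1.674, -0.036]
contact_force: [-3.4, -6.3, 4.0]
width: 0.0306
```

Emit:
send_rows:
  increments:
    - {"gripper":172,"dp":[0.0026,0.0001,0],"dr":[0,0,0.02]}

```text
time: 16.35
tool_pos: [0.4813, -0.0133, 0.0907]
tool_rot: [2.653, 1.648, -0.036]
contact_force: [-4.1, -7.1, 4.2]
width: 0.0307
```

Emit:
send_rows:
  increments:
    - {"gripper":172,"dp":[0.0026,0.0001,0],"dr":[0,0,0.02]}

```text
time: 16.43
tool_pos: [0.4825, -0.0111, 0.0907]
tool_rot: [2.67, 1.621, -0.035]
contact_force: [-4.2, -7.8, 4.5]
width: 0.0306
```

```bash
cat > fit.py <<'E'
import numpy as np
S=np.array([.598,-.07])
D=eval(open("d.txt").read())
for x,y,fx,fy in D:
    p=np.array([x,y])-S; a=np.arctan2(p[1],-p[0]); Ft=-(fx*np.sin(a)+fy*np.cos(a)); print("%.3f %.2f fc=%.3f"%(a,Ft,a-(Ft-6.6)/8.7))
E
cat > d.txt <<'E'
[(.472,-.0442,-2.5,-6.9),(.473,-.0384,-.9,-8),(.4739,-.0325,-2.2,-7.2),(.4744,-.0296,-2.4,-7.6),(.475,-.0274,-2.8,-8.1),(.476,-.0249,-2.4,-6.8),(.477,-.0226,-3.8,-6.9),(.478,-.0202,-3.3,-7.8)]
E
python3 fit.py; python3 -c "
from h import *
arc()"
```

```text
0.202 7.26 fc=0.126
0.248 7.98 fc=0.089
0.293 7.53 fc=0.187
0.316 7.97 fc=0.158
0.333 8.57 fc=0.107
0.354 7.21 fc=0.284
0.373 7.81 fc=0.234
0.393 8.47 fc=0.179
t 16.43 phi 0.472 toolphi 0.479 R 0.1296 z 0.0907 Ft -8.86 Fr(to spindle) -0.21 Fz 4.50 w 0.0306
```

The readings are noisy (sd about 0.5 N) and average about 8.3 N. I'll use finer rows so I can average more readings.

Emit:
send_rows:
  increments:
    - {"gripper":172,"dp":[0.0016,0.0001,0],"dr":[0,0,0.012]}

```text
time: 16.52
tool_pos: [0.4833, -0.0096, 0.0907]
tool_rot: [2.679, 1.605, -0.035]
contact_force: [-4.9, -7.4, 5.0]
width: 0.0307
```

Emit:
send_rows:
  increments:
    - {"gripper":172,"dp":[0.001,0,0],"dr":[0,0,0.008]}

```text
time: 16.6
tool_pos: [0.4838, -0.0087, 0.0907]
tool_rot: [2.685, 1.595, -0.035]
contact_force: [-4.3, -8.2, 4.1]
width: 0.0306
```

Emit:
send_rows:
  increments:
    - {"gripper":172,"dp":[0.001,0,0],"dr":[0,0,0.008]}

```text
time: 16.68
tool_pos: [0.4842, -0.008, 0.0907]
tool_rot: [2.691, 1.584, -0.035]
contact_force: [-4.9, -8.0, 4.7]
width: 0.0305
```

Emit:
send_rows:
  increments:
    - {"gripper":172,"dp":[0.001,0,0],"dr":[0,0,0.008]}

```text
time: 16.77
tool_pos: [0.4847, -0.0072, 0.0906]
tool_rot: [2.698, 1.573, -0.035]
contact_force: [-4.9, -8.0, 4.7]
width: 0.0305
```

Emit:
send_rows:
  increments:
    - {"gripper":172,"dp":[0.001,0,0],"dr":[0,0,0.008]}

```text
time: 16.85
tool_pos: [0.4852, -0.0064, 0.0906]
tool_rot: [2.704, 1.562, -0.035]
contact_force: [-4.8, -7.1, 5.1]
width: 0.0307
```

```bash
python3 -c "
from h import *
arc()
f=r.grab_frame('side'); save(f,'s21',(200,150,300,225,8))
f=r.grab_frame('wrist'); save(f,'w21',(100,100,460,400,2))
"
```

```text
t 16.85 phi 0.514 toolphi 0.523 R 0.1295 z 0.0906 Ft -8.52 Fr(to spindle) -0.67 Fz 5.15 w 0.0307
```

View pics/s21.png

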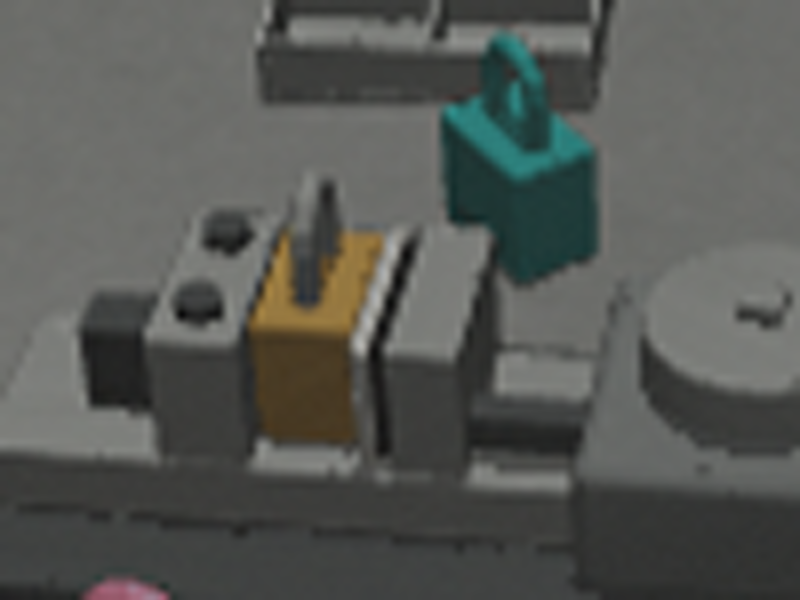

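View pics/w21.png

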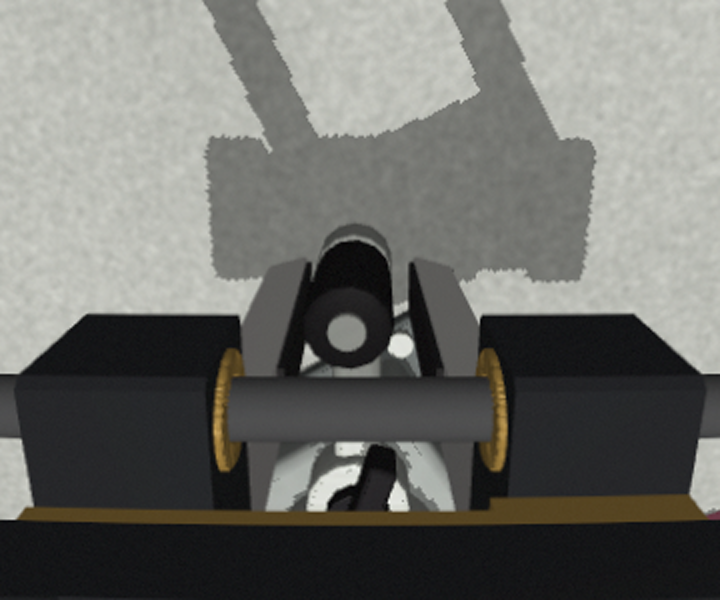

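The cushion is visibly compressed by about 4 mm (roughly 9.3 N), and the force readings average about 9.0 N. A little more to go.

Emit:
send_rows:
  increments:
    - {"gripper":172,"dp":[0.0011,0,-0.0002],"dr":[0,0,0.008]}

```text
time: 17.03
tool_pos: [0.4857, -0.0055, 0.0907]
tool_rot: [2.71, 1.552, -0.035]
contact_force: [-3.5, -7.6, 3.5]
width: 0.0305
```

Emit:
send_rows:
  increments:
    - {"gripper":172,"dp":[0.001,0,-0.0002],"dr":[0,0,0.008]}

```text
time: 17.12
tool_pos: [0.4861, -0.0046, 0.0907]
tool_rot: [2.716, 1.541, -0.035]
contact_force: [-4.6, -9.1, 3.1]
width: 0.0305
```

Emit:
send_rows:
  increments:
    - {"gripper":172,"dp":[0.001,0,-0.0002],"dr":[0,0,0.008]}

```text
time: 17.2
tool_pos: [0.4865, -0.0037, 0.0907]
tool_rot: [2.722, 1.53, -0.036]
contact_force: [-5.2, -8.2, 3.1]
width: 0.0306
```

```bash
cat > d.txt <<'E'
[(.4833,-.0096,-4.9,-7.4),(.4838,-.0087,-4.3,-8.2),(.4842,-.008,-4.9,-8.0),(.4852,-.0064,-4.8,-7.1)]
E
python3 fit.py; python3 -c "
from h import *
arc()"
```

```text
0.485 8.83 fc=0.228
0.493 9.26 fc=0.187
0.499 9.37 fc=0.181
0.513 8.54 fc=0.290
t 17.20 phi 0.536 toolphi 0.547 R 0.1297 z 0.0907 Ft -9.72 Fr(to spindle) -0.30 Fz 3.06 w 0.0306
```

Emit:
send_rows:
  increments:
    - {"gripper":172,"dp":[0.0011,0,0],"dr":[0,0,0.008]}

```text
time: 17.28
tool_pos: [0.487, -0.0028, 0.0907]
tool_rot: [2.728, 1.519, -0.036]
contact_force: [-4.4, -8.7, 3.6]
width: 0.0306
```

```bash
python3 -c "
from h import *
arc()"
```

```text
t 17.28 phi 0.544 toolphi 0.555 R 0.1297 z 0.0907 Ft -9.75 Fr(to spindle) 0.72 Fz 3.58 w 0.0306
```

The last four readings average 9.5 N, so I'm stopping here. Next: relieve the contact, open and lift away.

Emit:
send_rows:
  increments:
    - {"gripper":172,"dp":[-0.0025,0,0],"dr":[0,0,0]}
    - {"gripper":120,"dp":[0,0,0],"dr":[0,0,0]}
    - {"gripper":110,"dp":[0,0,0],"dr":[0,0,0]}
    - {"gripper":110,"dp":[0,0,0],"dr":[0,0,0]}
    - {"gripper":110,"dp":[0,0,-0.015],"dr":[0,0,0]}
    - {"gripper":110,"dp":[0,0,-0.03],"dr":[0,0,0]}
    - {"gripper":110,"dp":[0,0,-0.04],"dr":[0,0,0]}
    - {"gripper":110,"dp":[0,0,-0.04],"dr":[0,0,0]}

```text
time: 17.95
tool_pos: [0.4873, 0.0018, 0.2155]
tool_rot: [2.733, 1.525, -0.029]
contact_force: [1.5, 0.6, 0.8]
width: 0.0532
```

Emit:
send_rows:
  increments:
    - {"gripper":110,"dp":[0.0,-0.04,-0.03],"dr":[0,0,0]}
    - {"gripper":110,"dp":[0,-0.04,-0.01],"dr":[0,0,0]}
    - {"gripper":110,"dp":[0,-0.02,0],"dr":[0,0,0]}
    - {"gripper":110,"dp":[0,0,0],"dr":[0,0,0]}

```text
time: 18.28
tool_pos: [0.4075, 0.0529, 0.2522]
tool_rot: [2.728, 1.527, -0.019]
contact_force: [0.7, 0.2, 1.1]
width: 0.0532
```

```bash
python3 - <<'E'
from h import *
arc()
f=r.grab_frame("side"); save(f,"s22",(200,130,400,250,4))
for t,z in [("grip",.105),("lever_tip",.093),("jaw_top",.081)]:
    for d in r.tip_of(f,t)[:1]: print(t,round(d["confidence"],2),at_z(f,d["position"],z).round(4))
f=r.grab_frame("wrist"); save(f,"w22")
for t,z in [("grip",.105),("lever_tip",.093)]:
    for d in r.tip_of(f,t)[:1]: print(t,round(d["confidence"],2),at_z(f,d["position"],z).round(4))
f=r.grab_frame("scene"); save(f,"c22",(150,100,450,325,2))
E
```

```text
t 18.28 phi 0.573 toolphi 0.550 R 0.2267 z 0.2522 Ft 0.53 Fr(to spindle) 0.48 Fz 1.15 w 0.0532
grip 0.79 [ 0.4842 -0.0054  0.105 ]
lever_tip 0.68 [ 0.5413 -0.0244  0.093 ]
grip 0.78 [ 0.4845 -0.008   0.105 ]
lever_tip 0.51 [ 0.549  -0.0376  0.093 ]
```

View pics/s22.png

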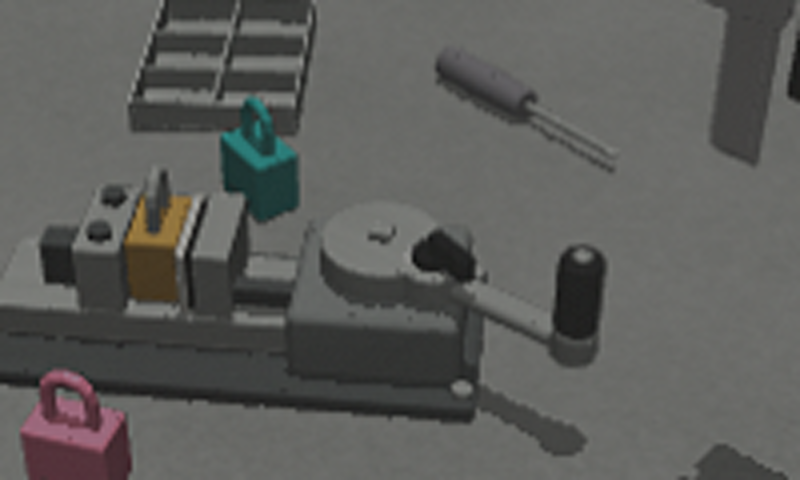

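View pics/w22.png

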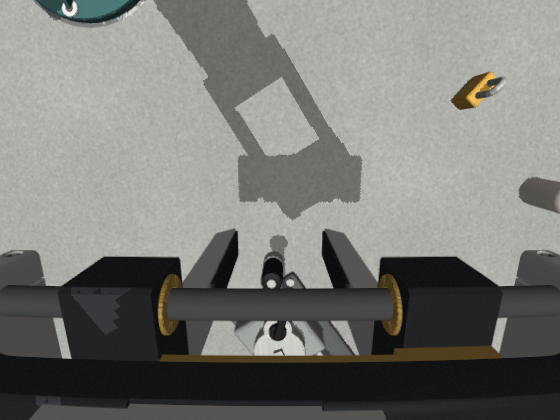

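View pics/c22.png

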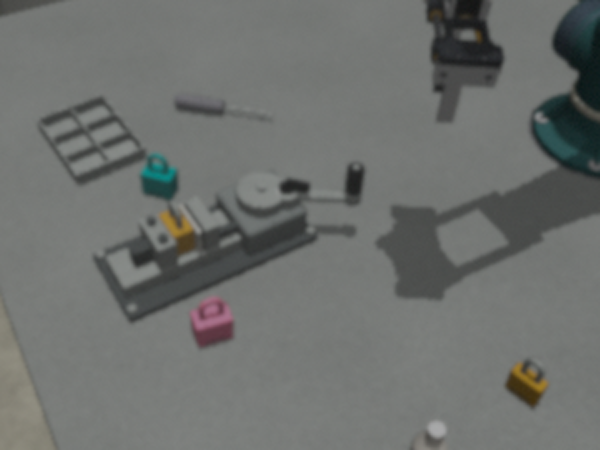

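```bash
python3 -c "
from h import *
print(r.finish_job())"
```

```text
the job is handed in; nothing more can be done
None
```

The padlock is clamped against the fixed jaw, pulling at about 9.5 N at the grip. I handed the job in at about 18.5 s; no verdict is reported.

**What I did**
- **Lever:** I pushed it over to tighten with the closed fingers, at about 3 N. At its stop the handle moved a few hundredths of a rad with it.
- **Swing back:** The handle went to about -0.55 rad, free-wheeling at 1.2–2 N. The jaw stayed put in the side view.
- **Pumping:** It took two strokes. Driving took 6.2–7.5 N until the padlock met the stop, and I stopped the second stroke when the pull reached the target.
- **Release:** I eased off, opened the fingers and lifted clear.

**Last checks**
- **Pull force:** The last four moving readings were 8.3, 10.2, 9.7 and 9.75 N, averaging 9.5 N. Single readings scatter by about 0.5 N or more. A plain straight-line fit of all the readings gave slightly less, about 9.2–9.3 N.
- **Cushion:** It looked about 4 mm compressed in the side view just before the last small steps, which points to about 9.4 N. That estimate is only good to about 1 mm.
- **Lever:** It measured about +0.33 rad from the handle in the side view, so it is on tighten. The wrist view put the tip elsewhere, but that reading had low confidence and was partly hidden.
- **Surroundings:** The screwdriver and the pink, turquoise and small brass padlocks looked undisturbed. The oil bottle was only partly in the final view. The robot was touching nothing.

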